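# Take the snap-in filter cover off the milk warmer

## Task

The warmer's air filter needs cleaning. Keeping the milk pan upright on its hotplate, swing its handle off the filter cover until it points to the back of the counter; then pinch the cover's release tab in, pivot the cover up out of its frame about its front edge, and lay it flat, plates up, on the bare worktop to the right of the warmer. Set it down rather than drop it, let go, and leave the other things on the counter alone.

Things in the scene. Friction and masses are not known exactly. Their poses are not given: they have to be found in the camera images.
- warmer: Low white warmer, fixed, 200 mm deep (x), 330 wide (y -180 to +150), top 50 mm above the worktop. Origin on the worktop under it; x points to the back of the counter, y left. Black hotplate disc on the left half; in the right half a 124 mm wide opening holds the filter cover flush with the top. The bare worktop beyond y = -180 is free for 200 mm.
- hotplate (a point): Centre of the black hotplate disc (144 mm across), on its upper face, 53 mm above the worktop.
- seat (a point): Point of the warmer where the cover's origin lies when seated, 40 mm above the worktop. Seen from it, the opening's front lip ends at x = -54 mm, its back lip at +51.5; both lips span z = 6 to 10 mm.
- milk_pan: Round steel milk pan standing on the hotplate, 110 mm across, 85 high, 0.3 to 0.65 kg, with a straight black handle along its own +x. Origin under its centre, on its underside.
- handle_grip (a point): Point on the pan handle to hold it by, 130 mm from the pan's axis, at mid-height of the handle. The handle is 18 mm wide, 14 thick, level, 66 mm above the pan's underside; it runs from 75 to 180 mm from the axis.
- handle_end (a point): Outer end of the pan handle, 180 mm from the pan's axis. At the start it hangs over the filter cover.
- filter_cover: Grey louvred snap-in cover, loose, 0.10 to 0.17 kg: panel 100 (x) x 116 (y) x 10 mm. Origin under its centre, on the flat underside; x to the back when seated (warmer's yaw), z up. On it stand two plates 36 mm wide (y), 6 thick, up to z = 38: a fixed rib and behind it the release tab. Pinch both outer faces along x (42 mm apart, 33 with the tab in) to free the catch and hold the cover. Play 1.5 mm.
- cover_front (a point): On the cover's front edge, 58 mm in front of its origin, 2 mm above its underside, between two lugs (to x = -60 mm) that hook under the opening's front lip. The cover pivots here: with the tab held in, swing its back edge up 20 to 35 degrees about the cover's y line through this point, then draw it up and back to free the lugs.
- grip_rib (a point): Middle of the outer (front) face of the fixed grip rib: x = -6, z = 24 mm from the cover's origin.
- tab_face (a point): Middle of the outer (back) face of the release tab: x = +36 mm from the cover's origin when free, +27 pressed right in; z = 24 mm. Moves with the tab. The tab's catch reaches under the opening's back lip and is free when the tab is in by 8 mm or more.
- release_tab (a joint): How far the release tab is pressed in towards the grip rib, m: 0 free, 0.009 against its stop. Spring: 1.8 N at the start, 6 N at the stop.
- sugar_jar: Bystander, loose: glass sugar jar with a grey lid, 59 mm across, 95 tall. Origin under its middle.
- cinnamon_jar: Bystander, loose: spice jar with a red cap, 44 mm across, 105 tall. Origin under its middle.
- milk_pitcher: Bystander, loose: steel milk pitcher, 66x91 mm, 98 tall. Origin under its middle.
- espresso_cup: Bystander, loose: dark green-grey espresso cup, 63x88 mm with its handle, 49 tall. Origin under its middle.
- tamper: Bystander, loose: coffee tamper, 58 mm across, 83 tall, wooden knob up. Origin under its middle.
- counter_bell: Bystander, loose: chrome counter bell, 84 mm across, 62 tall. Origin under its middle.
- shot_glass: Bystander, loose: small clear glass, 47 mm across, 58 tall. Origin under its middle.

How it is judged:
On the way, in this order (a step that is already met when the one before it is completed fails the run):
1. the pan's handle points to the back, clear of the cover, the cover still seated (x of handle_end in the frame of warmer above 0.1 m and y of handle_end in the frame of warmer above 0 m and horizontal distance between milk_pan and hotplate below 0.025 m and angle between milk_pan's own z axis and vertical below 0.08 rad and distance between filter_cover and seat below 0.008 m), for 0.2 s.
2. the release tab is pressed in, the cover still seated (value of joint release_tab above 0.0065 m and distance between filter_cover and seat below 0.01 m).
3. the cover is pivoted up, its front edge still at the frame (angle between the z axis of filter_cover and the z axis of warmer, either way round above 0.15 rad and height (world z) of cover_front below 0.058 m and x of cover_front in the frame of warmer between -0.075 and -0.043 m).
At the end, for the whole second after the job is handed in: Pan upright (0.08 rad), within 25 mm of the hotplate centre; handle end at x > 0.10, y > 0 in the warmer's frame. Cover flat on the worktop (0.08 rad, underside within 6 mm), plates up, its centre at y < -0.22 in that frame; tab sprung out (under 2 mm), all at rest (0.02 m/s) (x of handle_end in the frame of warmer above 0.1 m and y of handle_end in the frame of warmer above 0 m and horizontal distance between milk_pan and hotplate below 0.025 m and angle between each of milk_pan, filter_cover's own z axis and vertical below 0.08 rad and height (world z) of filter_cover below 0.006 m and y of filter_cover in the frame of warmer below -0.22 m and linear speed of each of filter_cover, milk_pan below 0.02 m/s and value of joint release_tab below 0.002 m); the robot touches nothing.
It fails at once if a bystander is shifted by more than 30 mm or knocked over (distance of any of sugar_jar, cinnamon_jar, milk_pitcher, espresso_cup, tamper, counter_bell, shot_glass from where it was at the start of the episode above 0.03 m or angle between any of sugar_jar, cinnamon_jar, milk_pitcher, espresso_cup, tamper, counter_bell, shot_glass's own z axis and vertical above 0.4 rad).
It fails at once if the pan is tipped (angle between milk_pan's own z axis and vertical above 0.35 rad).
It fails at once if the cover is dropped or thrown (faster than 1.2 m/s) (linear speed of filter_cover above 1.2 m/s).
It also fails if it takes over 54 s, if anything falls off the work surface, if the arm or the gripper's body presses on something with over 40 N, if the wrist force passes 120 N, or if a joint passes its speed limit or range.

## Robot

A 7-joint arm with a two-finger parallel gripper is mounted at the origin on a cart in front of the work surface, level with it; the furniture and walls round the work are solid. World frame = base frame: x ahead of the robot, y to its left, z up, the work surface at z = 0. Lengths are in m, angles in rad, forces in N, time in s.
With the tool pointing down it reaches from about 0.4 to 0.85 m from the base axis. Payload 10.4 kg.
Tool frame: the origin (TCP) lies midway between the tips of the shut fingers; the grasp point (between the pads) lies 19 mm behind it; y points along the fingers, x is the direction in which the jaws open and shut, and the axes are right-handed (so a half turn about y gives the same grasp; the last joint's range is limited). The gripper opens to 87 mm and grips with 3 to 60 N. Pads are 19 mm wide; open, the fingers measure 117 mm over their backs; the gripper's body (75 mm by 190 mm) begins 51 mm behind the grasp point.
Start: joints at [-1.288, 0.332, -0.065, 1.46, 0.022, 1.35, -0.088], TCP at [0.188, 0.596, 0.223] pointing down, gripper open.
Joint ranges: [-2.6, 2.6], [-0.5, 2.12], [-1.47, 1.34], [0.16, 2.42], [-1.27, 4.41], [0.06, 2.06], [-2.6, 2.6]. Speed limits (rad/s): [2.22, 2.22, 2.79, 2.79, 3.14, 3.14, 3.14].

## Interface

Orientations are given as a unit quaternion [x, y, z, w].
In Python, from bench import * gives the robot as it stands.
- The arm moves only by the tool jog_arm, never from a script. Its argument "commands" is a list of rows, each an object with "translation": the shift along the world's x, y, z in mm, a list of three; "twist": the turn about the world's z in rad. A call has 1 to 20 rows; each row shifts and turns the commanded pose from where the row before left it; what a row does not reach is not made up. A row lasts 1/10 s, in which the tool goes at most 50 mm and 8.59 degrees, less where a joint would pass 70% of its speed; a pose out of reach is approached as far as the arm can. A call is refused whole if a number of a shift passes 50 or a number of a turn 0.15, either way. A call with a gripper value outside its range is refused whole. "grip" is the closure, from 0 (fully open) to 1 (shut), set as the call begins (left out, the last holds). The fingers move at their own pace and stop on an object; "grip_force" is the grip in N (left out, the last holds). Time passes only in rows, so rows that do not move let the fingers close. It gives the time, the measured TCP pose, the force and the opening at its end, in the units of the state.
- read_state(): the state, without advancing time (a new reading comes with each control period).
- camera(name): name is "scene" or "top"; returns a dict with "img" (480x640x3 uint8, red, green, blue), "fx", "fy", "cx", "cy" (pixels), "cam_to_world" (4x4, takes a point from camera to world coordinates). Camera axes: x right, y down, z forward; pixel columns grow to the right and rows downward; lengths in m; the calibration is good to about 2 mm. A picture is of the moment at which its call begins. There is no depth.
- close_job(): hands the job in, once; it reports no verdict.
The state is a dict: "time": time; "joint_positions": joint angles; "joint_vel": joint speeds; "joint_torque": joint torques, N m; "ee_pos": TCP position; "eef_rot": TCP orientation; "ft_force": force on the tool from outside, world axes, zero at the start; "torque": the same for the moment, N m; "width": finger opening in m.
Only numpy, scipy, OpenCV 4.12 (cv2) and the standard library are available. Lean on these libraries where they do the work, as an engineer would, in place of code of your own. Each camera call takes 0.05 s, during which the arm holds its last target.

## Working session

There is one attempt and no reset: what is moved stays moved. The work goes in short steps, Python scripts to look and compute and a tool call to move; the robot and the scene stay as the last step left them, time stands still between calls to the robot, and variables do not carry over. Pictures are saved under pics/ and viewed, and the job is handed in when it is done.

Besides the shell and the picture viewer there is one more tool, called after "Emit:" as a command line: name --argument value ..., lists and objects as JSON in quotes. jog_arm: Moves the arm, as the interface text tells. Its arguments: {"type":"object","properties":{"commands":{"type":"array"},"grip":{"type":"number"},"grip_force":{"type":"number"}},"required":["commands"]}

```bash
ls; mkdir -p pics
python3 - <<'E'
from bench import *
import cv2
s=read_state()
for k in s: print(k,s[k])
for n in("scene","top"):
    c=camera(n); cv2.imwrite(f"pics/{n}0.png",c["img"][:,:,::-1]); print(n,c["fx"],c["cx"],c["cy"],c["cam_to_world"])
E
```

```text
pics
time 0.0
joint_positions [-1.28759269  0.33289458 -0.06472701  1.4610018   0.02157762  1.34987673
 -0.08849949]
joint_vel [ 0.00022226 -0.00013216 -0.00130679  0.00043879  0.00014834  0.00091374
 -0.00039871]
joint_torque [ 3.43227284e-04 -6.23243380e+01  2.50571757e-02 -3.89911759e+01
 -6.12956216e-02  3.95332847e-02  1.50253636e-04]
ee_pos [0.18802275 0.59561727 0.22171094]
eef_rot [ 0.57063243  0.41761016 -0.4184409  -0.56998912]
ft_force [ 0.08861275  0.19479215 -0.56798988]
torque [-0.01153799  0.00786062 -0.00358416]
width 0.08683866695806651
scene 477.600703630007 321.5522019627949 244.80696459739553 [[ 0.81227426 -0.23359577  0.53445631 -0.20786569]
 [-0.58269813 -0.36575175  0.72573311 -1.14050553]
 [ 0.02595015 -0.90092101 -0.43320655  0.70327332]
 [ 0.          0.          0.          1.        ]]
top 570.2870390262395 313.33087571995793 235.538251570981 [[-0.40778677 -0.81133181  0.41886828 -0.23843736]
 [-0.91302498  0.36723162 -0.17755656  0.23470525]
 [-0.00976439 -0.45484242 -0.8905184   1.77008688]
 [ 0.          0.          0.          1.        ]]
```

View pics/scene0.png

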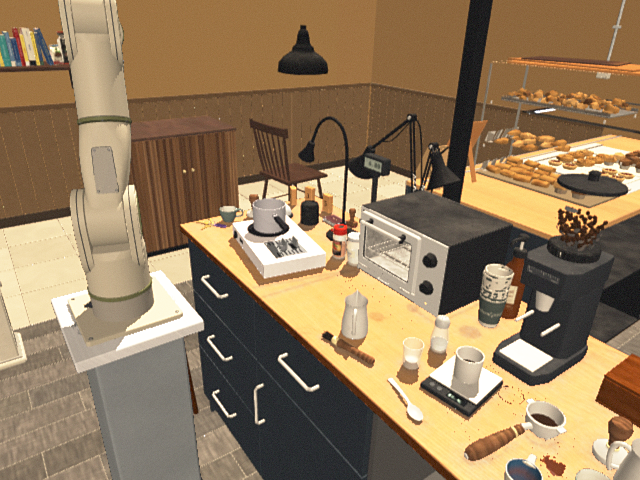

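View pics/top0.png

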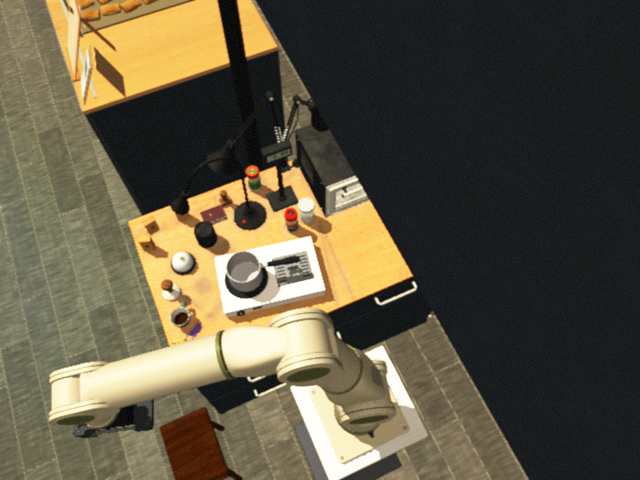

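```bash
python3 - <<'E'
import cv2
a=cv2.imread("pics/scene0.png"); cv2.imwrite("pics/scene0z.png",cv2.resize(a[180:290,200:380],None,fx=4.4,fy=4.4,interpolation=cv2.INTER_CUBIC))
a=cv2.imread("pics/top0.png"); cv2.imwrite("pics/top0z.png",cv2.resize(a[150:340,130:390],None,fx=3,fy=3,interpolation=cv2.INTER_CUBIC))
E
python3 -c "
from scipy.spatial.transform import Rotation as R
print(R.from_quat([0.57063243,0.41761016,-0.4184409,-0.56998912]).as_matrix().round(3))"
```

```text
[[ 0.301 -0.    -0.954]
 [ 0.954 -0.001  0.301]
 [-0.001 -1.    -0.   ]]
```

View pics/scene0z.png

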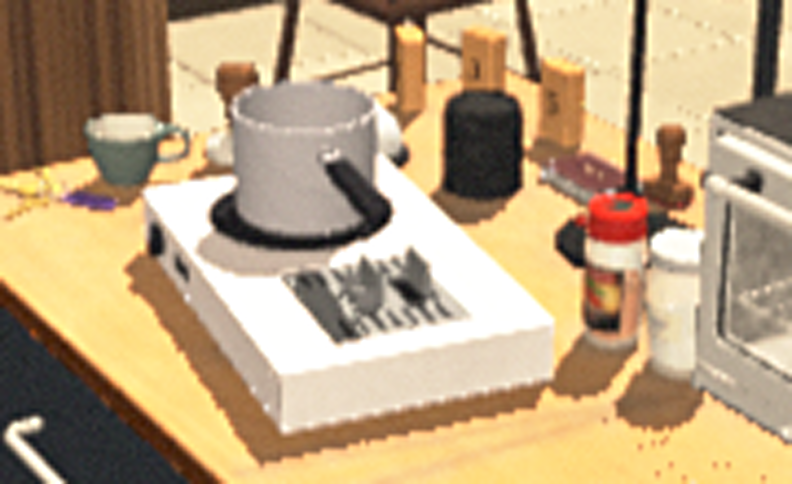

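View pics/top0z.png

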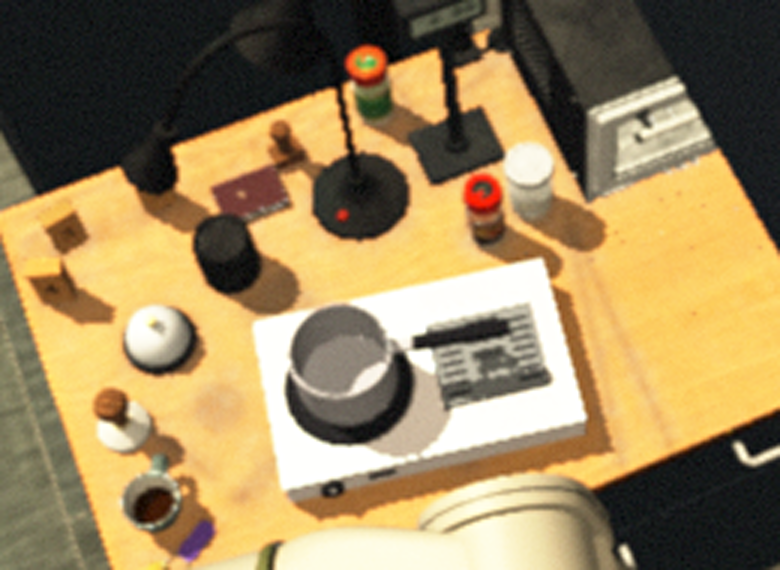

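```bash
cat > h.py <<'E'
import numpy as np, cv2
def ray(c,u,v,z):
    M=np.array(c["cam_to_world"]); d=M[:3,:3]@np.array([(u-c["cx"])/c["fx"],(v-c["cy"])/c["fy"],1.]); o=M[:3,3]
    return o+d*((z-o[2])/d[2])
def proj(c,p):
    M=np.array(c["cam_to_world"]); q=M[:3,:3].T@(np.asarray(p)-M[:3,3]); return np.array([c["fx"]*q[0]/q[2]+c["cx"],c["fy"]*q[1]/q[2]+c["cy"]])
E
python3 - <<'E'
from bench import *
from h import *
c=camera("top"); im=c["img"]; 
g=im.min(2)
print("dims")
m=((g>200)).astype(np.uint8); m[:, :200]=0; m[:235]=0; m[325:]=0; m[:,335:]=0
m=cv2.morphologyEx(m,cv2.MORPH_CLOSE,np.ones((25,25)))
cs,_=cv2.findContours(m,0,2); k=max(cs,key=cv2.contourArea)
h=cv2.convexHull(k); r=cv2.minAreaRect(h); print(r)
q=cv2.approxPolyDP(h,5,True)[:,0]; print(q.tolist())
for p in q: print(ray(c,p[0],p[1],.05).round(4))
s=camera("scene"); 
cv2.imwrite("pics/m.png",cv2.resize(im[230:330,190:340,::-1].copy(),None,fx=5,fy=5,interpolation=cv2.INTER_CUBIC))
E
```

```text
dims
((271.0707092285156, 287.1634216308594), (84.16085815429688, 103.57722473144531), 77.90524291992188)
[[310, 237], [324, 289], [300, 324], [224, 312], [215, 257]]
[ 0.5702 -0.0957  0.05  ]
[ 0.3793 -0.0606  0.05  ]
[0.3032 0.057  0.05  ]
[0.4387 0.2613 0.05  ]
[0.6324 0.2227 0.05  ]
```

View pics/m.png

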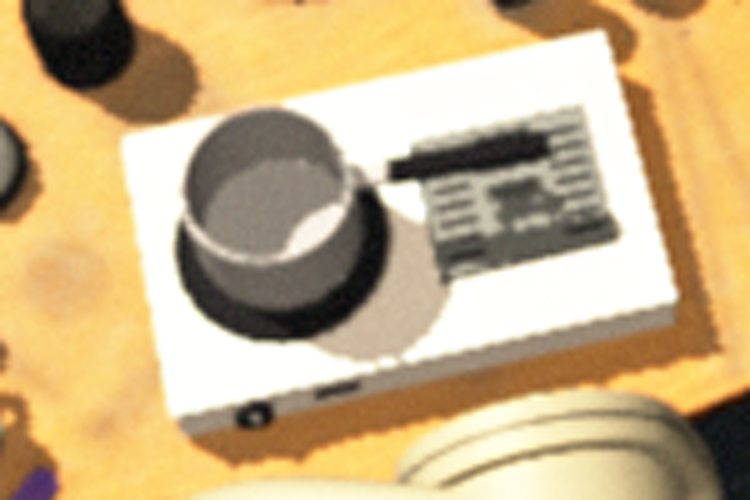

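```bash
cat > w.py <<'E'
from bench import *
from h import *
c=camera("top"); s=camera("scene")
def U(p): return (p[0]+.5)/5-.5+190,(p[1]+.5)/5-.5+230
BL,BR,FR,FL=[ray(c,*U(p),.05)[:2] for p in[(121,135),(606,31),(678,298),(172,415)]]
print(BL,BR,FR,FL,[np.linalg.norm(a-b).round(4) for a,b in((BL,BR),(BR,FR),(FR,FL),(FL,BL))])
def V(p): return (p[0]+.5)/4.4-.5+200,(p[1]+.5)/4.4-.5+180
sBR,sFR,sFL=[ray(s,*V(p),.05)[:2] for p in[(553,322),(281,376),(147,192)]]
print(sBR,sFR,sFL)
# rigid fit
L=np.array([(.1,.15),(.1,-.18),(-.1,-.18),(-.1,.15)])
def fit(L,P):
    a=L-L.mean(0);b=P-P.mean(0); H=a.T@b; th=np.arctan2(H[0,1]-H[1,0],H[0,0]+H[1,1]); R=np.array([[np.cos(th),-np.sin(th)],[np.sin(th),np.cos(th)]])
    t=P.mean(0)-R@L.mean(0); return th,t,R,(P-(L@R.T+t))
th,t,R,e=fit(L,np.array([BL,BR,FR,FL])); print("top",th,t,e.round(4).tolist())
th2,t2,R2,e2=fit(L[[1,2,3]],np.array([sBR,sFR,sFL])); print("scene",th2,t2,e2.round(4).tolist())
th3,t3,R3,e3=fit(np.vstack([L,L[[1,2,3]]]),np.array([BL,BR,FR,FL,sBR,sFR,sFL])); print("both",th3,t3)
def loc(p): return R3.T@(np.array(p)[:2]-t3)
# black disc left/bottom in top (m.png): extremes
for n,p,z in[("disc L",(177,245),.053),("disc bottom",(290,340),.053),("disc right",(388,230),.053),
  ("rim left",(184,200),.138),("rim right",(352,180),.138),("rim top",(268,107),.138),("rim bot",(265,264),.138),
  ("handle in",(392,171),.119),("handle end",(548,144),.119),("cov FL",(440,280),.05),("cov FR",(619,233),.05),("cov BR",(583,106),.05)]:
    q=ray(c,*U(p),z); print(n,q.round(4),loc(q).round(4))
E
python3 w.py
```

```text
[0.635411   0.22588101] [ 0.57325603 -0.1000411 ] [ 0.3770548  -0.06380002] [0.43680387 0.26200496] [np.float64(0.3318), np.float64(0.1995), np.float64(0.3312), np.float64(0.2019)]
[ 0.57493781 -0.09799039] [ 0.37822562 -0.06534177] [0.44060945 0.25736338]
top -0.18393617252343647 [0.50837494 0.09575819] [[0.0013, 0.0009], [-0.0005, -0.0005], [-0.0001, -0.0009], [-0.0007, 0.0005]]
scene -0.18364786669054 [0.51014697 0.09407938] [[-0.0007, 0.0032], [-0.0007, -0.0007], [0.0014, -0.0025]]
both -0.18276024114244363 [0.5091006  0.09505785]
disc L [0.544  0.2191 0.053 ] [0.0118 0.1283]
disc bottom [0.4521 0.1755 0.053 ] [-0.0707  0.0688]
disc right [0.4972 0.0896 0.053 ] [-0.0107 -0.0076]
rim left [0.5321 0.2054 0.138 ] [0.0026 0.1127]
rim right [0.5016 0.1046 0.138 ] [-0.0091  0.008 ]
rim top [0.5707 0.1346 0.138 ] [0.0534 0.0501]
rim bot [0.4709 0.1746 0.138 ] [-0.052   0.0713]
handle in [0.5055 0.0776 0.119 ] [-0.0003 -0.0178]
handle end [ 0.482  -0.0201  0.119 ] [-0.0057 -0.1182]
cov FL [0.4519 0.0717 0.05  ] [-0.052  -0.0334]
cov FR [ 0.4343 -0.0476  0.05  ] [-0.0476 -0.1539]
cov BR [ 0.5282 -0.0632  0.05  ] [ 0.0475 -0.1521]
```

```bash
cat >> w.py <<'E'
print('---')
def W(p): return (p[0]+.5)/3-.5+130,(p[1]+.5)/3-.5+150
for n,p,z in[("lampbase c",(360,195),.01),("lampbase front",(362,238),.0),("blackcup base",(232,285),0),("blackcup top",(222,232),.08),("bell",(160,340),.02),("redjar base",(487,235),0),("white jar base",(530,210),0),("redjar top",(484,190),.1),("card",(250,195),0),("tamper",(124,425),.02),("cup",(152,500),.03),("right of warmer front",(700,440),0),("scale base front",(450,178),0)]:
    q=ray(c,*W(p),z); print(n,q.round(3),loc(q).round(3))
# lamp head in the two views, dlt
def tri(a,b):
    A=[]
    for cc,(u,v) in((c,a),(s,b)):
        M=np.array(cc["cam_to_world"]);d=M[:3,:3]@np.array([(u-cc["cx"])/cc["fx"],(v-cc["cy"])/cc["fy"],1.]);d/=np.linalg.norm(d);A.append((M[:3,3],d))
    P=sum(np.eye(3)-np.outer(d,d) for o,d in A);b=sum((np.eye(3)-np.outer(d,d))@o for o,d in A);return np.linalg.solve(P,b)
print("lamp head",tri(W((150,165)),(306,152)), "mid arch",tri(W((240,55)),(358,160)))
print("lamp top",tri(W((330,0)),(330,118)))
E
python3 w.py | sed -n '/---/,$p'
```

```text
---
lampbase c [0.758 0.055 0.01 ] [0.252 0.006]
lampbase front [ 0.709  0.073 -0.   ] [0.201 0.014]
blackcup base [0.714 0.232 0.   ] [0.176 0.172]
blackcup top [0.738 0.22  0.08 ] [0.202 0.165]
bell [0.671 0.329 0.02 ] [0.117 0.259]
redjar base [ 0.652 -0.062  0.   ] [ 0.169 -0.129]
white jar base [ 0.662 -0.121 -0.   ] [ 0.19  -0.185]
redjar top [ 0.656 -0.065  0.1  ] [ 0.173 -0.13 ]
card [0.818 0.173 0.   ] [0.289 0.133]
tamper [0.59  0.397 0.02 ] [0.024 0.311]
cup [0.49  0.394 0.03 ] [-0.073  0.291]
right of warmer front [ 0.321 -0.176  0.   ] [-0.136 -0.301]
scale base front [ 0.741 -0.052  0.   ] [ 0.255 -0.103]
lamp head [0.74212318 0.26298544 0.25693835] mid arch [0.85957299 0.1268089  0.23693736]
lamp top [0.71110084 0.0559516  0.42744481]
```

Run:
```python
import cv2
a=cv2.imread("pics/scene0.png"); cv2.imwrite("pics/scene0y.png",cv2.resize(a[90:250,210:480],None,fx=2.9,fy=2.9,interpolation=cv2.INTER_CUBIC))
a=cv2.imread("pics/top0.png"); cv2.imwrite("pics/top0y.png",cv2.resize(a[80:290,150:370],None,fx=2.8,fy=2.8,interpolation=cv2.INTER_CUBIC))
```

```text
(no output)
```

View pics/scene0y.png

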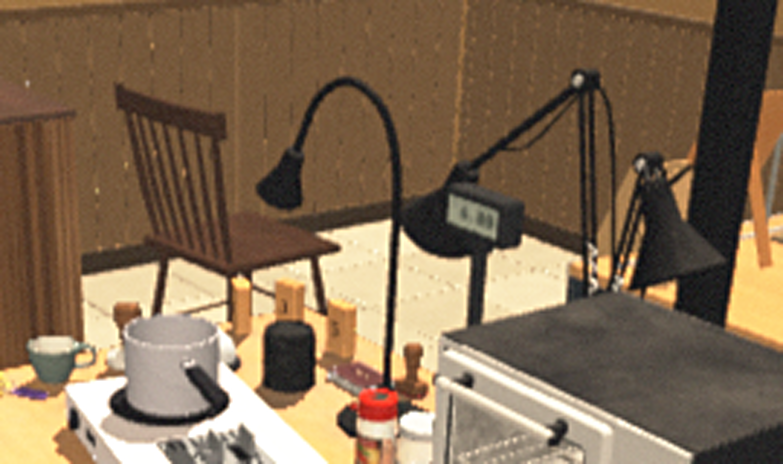

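View pics/top0y.png

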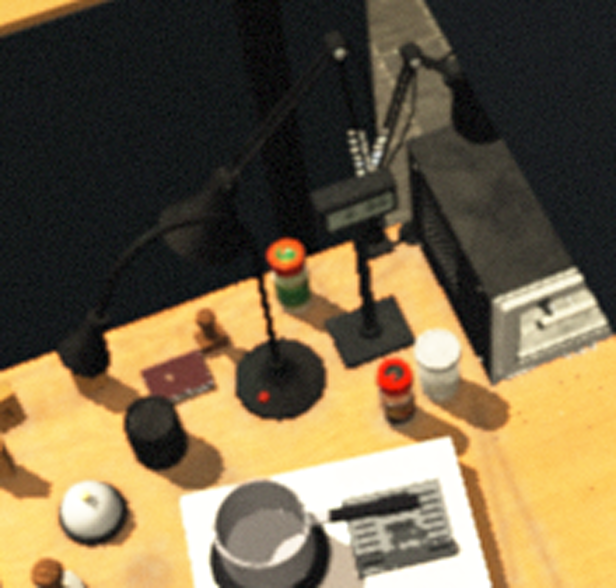

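Emit:
jog_arm --commands '[{"translation": [15.2,-28.4,0],"twist": -0.074},{"translation": [15.2,-28.4,0],"twist": -0.074},{"translation": [15.2,-28.4,0],"twist": -0.074},{"translation": [15.2,-28.4,0],"twist": -0.074},{"translation": [15.2,-28.4,0],"twist": -0.074},{"translation": [15.2,-28.4,0],"twist": -0.074},{"translation": [15.2,-28.4,0],"twist": -0.074},{"translation": [15.2,-28.4,0],"twist": -0.074},{"translation": [15.2,-28.4,0],"twist": -0.074},{"translation": [15.2,-28.4,0],"twist": -0.074},{"translation": [15.2,-28.4,0],"twist": -0.074},{"translation": [15.2,-28.4,0],"twist": -0.074},{"translation": [15.2,-28.4,0],"twist": -0.074},{"translation": [15.2,-28.4,0],"twist": -0.074},{"translation": [15.2,-28.4,0],"twist": -0.074},{"translation": [15.2,-28.4,0],"twist": -0.074},{"translation": [15.2,-28.4,0],"twist": -0.074},{"translation": [15.2,-28.4,0],"twist": -0.074},{"translation": [15.2,-28.4,0],"twist": -0.074},{"translation": [15.2,-28.4,0],"twist": -0.074}]' --grip 0.3 --grip_force 20

```text
time: 2.4
ee_pos: [0.4926, 0.0268, 0.2228]
eef_rot: [-0.703, 0.077, -0.077, 0.703]
ft_force: [1.2, -0.0, 0.4]
width: 0.0612
```

```bash
cat > st.py <<'E'
from bench import *
import numpy as np
from scipy.spatial.transform import Rotation as R
def st():
    s=read_state(); m=R.from_quat(s["eef_rot"]).as_matrix()
    print("t",round(s["time"],2),"pos",s["ee_pos"].round(4) if hasattr(s["ee_pos"],'round') else s["ee_pos"],"jawang",np.arctan2(m[1,0],m[0,0]).round(4),"y",m[:,1].round(3),"F",np.round(s["ft_force"],2),"w",round(s["width"],4)); print("q",np.round(s["joint_positions"],3))
    return s
if __name__=="__main__": st()
E
python3 - <<'E'
from st import *; import cv2
st()
for n in("scene","top"):
    c=camera(n); a=c["img"][:,:,::-1]; cv2.imwrite(f"pics/{n}1.png",a)
    a=a[80:300,150:400] if n=="scene" else a[150:340,160:390]
    cv2.imwrite(f"pics/{n}1z.png",cv2.resize(a,None,fx=2.7,fy=2.7,interpolation=cv2.INTER_CUBIC))
E
```

```text
t 2.4 pos [0.4926 0.0268 0.2228] jawang -0.218 y [ 0.001  0.    -1.   ] F [ 1.21 -0.03  0.37] w 0.0612
q [-0.67   0.022  0.537  1.825 -0.012  1.297 -0.348]
```

View pics/scene1z.png

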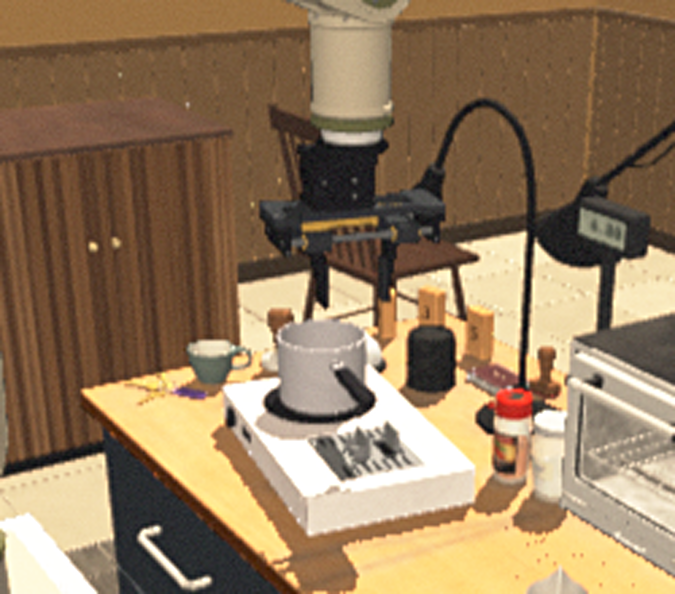

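View pics/top1z.png

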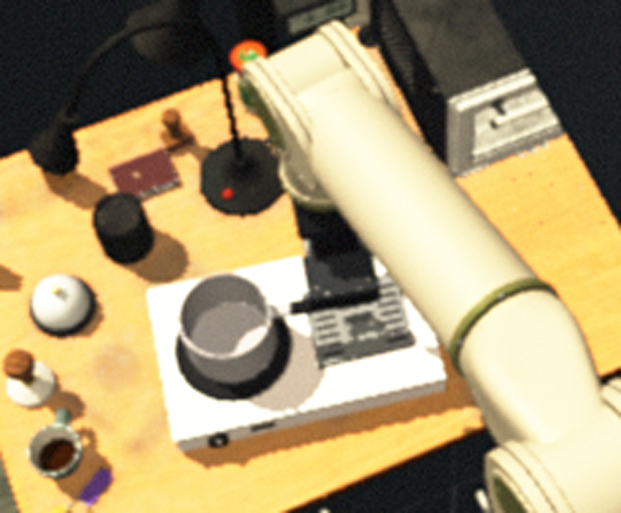

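Emit:
jog_arm --commands '[{"translation": [4,20,-20]},{"translation": [0,0,-30]},{"translation": [0,0,-30]},{"translation": [0,0,-25]},{"translation": [0,0,-13]},{"translation": [0,0,-5]},{"translation": [0,0,0]}]'

```text
invalid input at $.commands[0]: expected keys translation, twist
```

Run:
```python
from st import *; import cv2
st()
for n in("scene","top"):
    c=camera(n); a=c["img"][:,:,::-1]; cv2.imwrite(f"pics/{n}2.png",a)
    a=a[180:300,200:350] if n=="scene" else a[200:330,190:340]
    cv2.imwrite(f"pics/{n}2z.png",cv2.resize(a,None,fx=4,fy=4,interpolation=cv2.INTER_CUBIC))
```

```text
t 2.5 pos [0.4934 0.0238 0.2229] jawang -0.2233 y [ 0.001 -0.001 -1.   ] F [0.11 0.2  0.33] w 0.0609
q [-0.668  0.023  0.54   1.824 -0.011  1.297 -0.348]
```

View pics/scene2z.png

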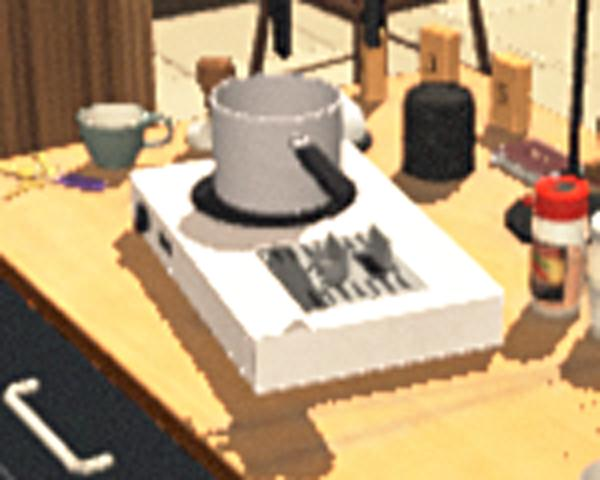

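View pics/top2z.png

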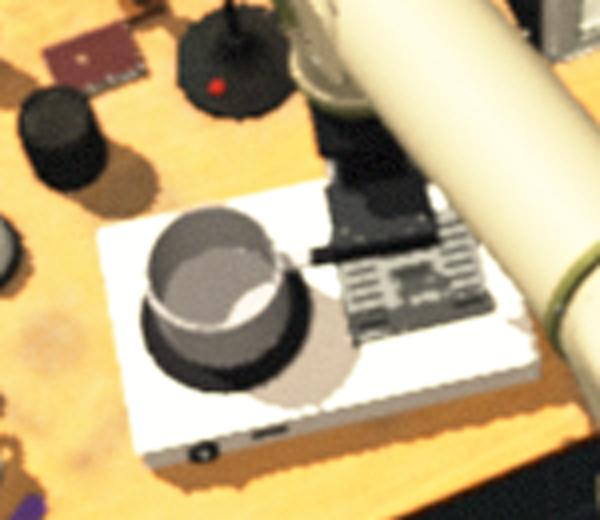

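Emit:
jog_arm --commands '[{"translation": [3,23,-20],"twist": 0.009},{"translation": [0,0,-30],"twist": 0},{"translation": [0,0,-30],"twist": 0},{"translation": [0,0,-25],"twist": 0},{"translation": [0,0,-13],"twist": 0},{"translation": [0,0,-5],"twist": 0},{"translation": [0,0,0],"twist": 0}]'

```text
time: 3.3
ee_pos: [0.4951, 0.0516, 0.0998]
eef_rot: [-0.703, 0.072, -0.072, 0.703]
ft_force: [-0.1, 0.1, 1.0]
width: 0.0605
```

Run:
```python
from st import *; import cv2
st()
for n in("scene","top"):
    c=camera(n); a=c["img"][:,:,::-1]; cv2.imwrite(f"pics/{n}2.png",a)
    a=a[150:280,200:350] if n=="scene" else a[200:330,190:340]
    cv2.imwrite(f"pics/{n}2z.png",cv2.resize(a,None,fx=4,fy=4,interpolation=cv2.INTER_CUBIC))
```

```text
t 3.3 pos [0.4951 0.0516 0.0998] jawang -0.205 y [-0.  0. -1.] F [-0.07  0.08  0.99] w 0.0605
q [-0.668  0.169  0.516  1.962 -0.097  1.034 -0.313]
```

View pics/scene2z.png

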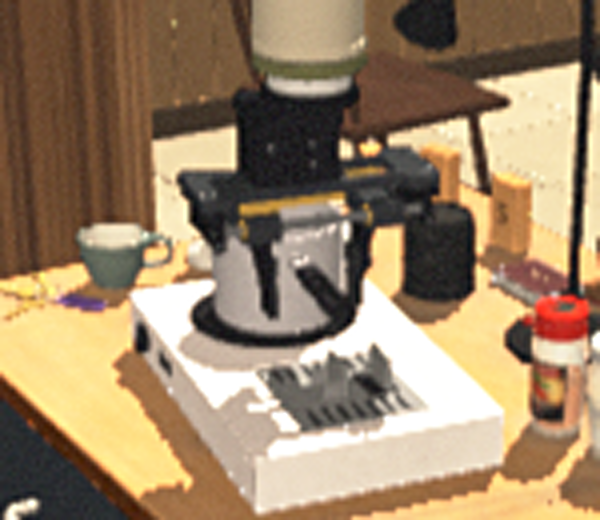

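View pics/top2z.png

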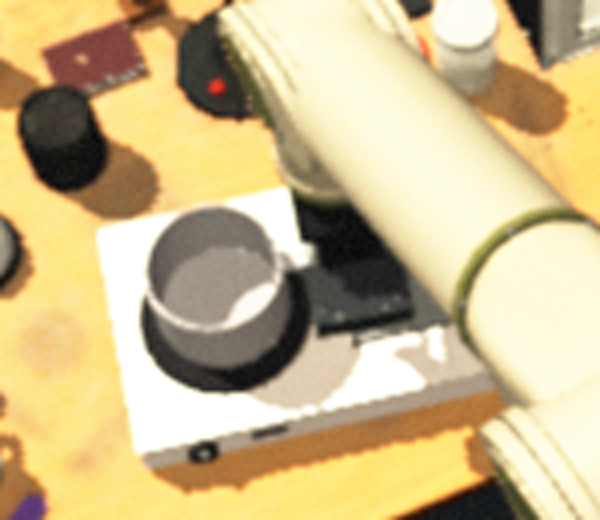

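Emit:
jog_arm --commands '[{"translation": [0,0,0],"twist": 0},{"translation": [0,0,0],"twist": 0},{"translation": [0,0,0],"twist": 0},{"translation": [0,0,0],"twist": 0},{"translation": [0,0,0],"twist": 0},{"translation": [0,0,0],"twist": 0}]' --grip 1.0 --grip_force 15

```text
time: 4.0
ee_pos: [0.4954, 0.0509, 0.0997]
eef_rot: [0.703, -0.073, 0.073, -0.703]
ft_force: [1.5, -0.8, -0.2]
width: 0.0212
```

Run:
```python
from st import *
s=st(); 
th=-.1828;t=np.array([.5091,.0951]);Rm=np.array([[np.cos(th),-np.sin(th)],[np.sin(th),np.cos(th)]])
c=t+Rm@[0,.06]; p=s["ee_pos"][:2]; d=p-c; r=np.hypot(*d); a=np.arctan2(d[1],d[0]); print("pan c",c,"r",r,"ang world",a,"jaw+90", a-(-.205))
end=th-0.08
n=16; tot=end-a; print("tot",tot)
P=[c+r*np.array([np.cos(a+tot*k/n),np.sin(a+tot*k/n)]) for k in range(n+1)]
print((np.diff(P,axis=0)*1000).round(1).tolist(), tot/n)
```

```text
t 4.0 pos [0.4954 0.0509 0.0997] jawang -0.2061 y [ 0.001 -0.    -1.   ] F [ 1.54 -0.77 -0.19] w 0.0212
q [-0.667  0.169  0.517  1.963 -0.097  1.033 -0.313]
pan c [0.52000702 0.15410031] r 0.10608936187432433 ang world -1.805297843029805 jaw+90 -1.600297843029805
tot 1.542497843029805
[[10.0, -1.9], [10.2, -0.9], [10.2, 0.1], [10.2, 1.1], [10.0, 2.0], [9.8, 3.0], [9.4, 3.9], [9.0, 4.8], [8.5, 5.6], [7.9, 6.4], [7.3, 7.2], [6.6, 7.8], [5.8, 8.4], [4.9, 9.0], [4.1, 9.4], [3.1, 9.7]] 0.09640611518936282
```

Emit:
jog_arm --commands '[{"translation": [10.0,-1.9,0],"twist": 0.096},{"translation": [10.2,-0.9,0],"twist": 0.096},{"translation": [10.2,0.1,0],"twist": 0.096},{"translation": [10.2,1.1,0],"twist": 0.096},{"translation": [10.0,2.0,0],"twist": 0.096},{"translation": [9.8,3.0,0],"twist": 0.096},{"translation": [9.4,3.9,0],"twist": 0.096},{"translation": [9.0,4.8,0],"twist": 0.096},{"translation": [0,0,0],"twist": 0}]'

```text
time: 4.9
ee_pos: [0.5749, 0.0632, 0.0996]
eef_rot: [0.679, 0.197, -0.196, -0.679]
ft_force: [1.9, -0.3, 2.2]
width: 0.0177
```

Run:
```python
from st import *; import cv2
s=st(); 
c=np.array([.52,.1541]);d=s["ee_pos"][:2]-c;print(np.hypot(*d),np.arctan2(d[1],d[0]))
for n in("scene","top"):
    c=camera(n); a=c["img"][:,:,::-1]; cv2.imwrite(f"pics/{n}3.png",a)
    a=a[130:280,200:380] if n=="scene" else a[170:330,190:370]
    cv2.imwrite(f"pics/{n}3z.png",cv2.resize(a,None,fx=3.5,fy=3.5,interpolation=cv2.INTER_CUBIC))
```

```text
t 4.9 pos [0.5749 0.0632 0.0996] jawang 0.5638 y [ 0.001 -0.    -1.   ] F [ 1.91 -0.27  2.15] w 0.0177
q [-0.529  0.342  0.409  1.754 -0.152  1.075  0.495]
0.10619094610560612 -1.026958381839422
```

View pics/scene3z.png

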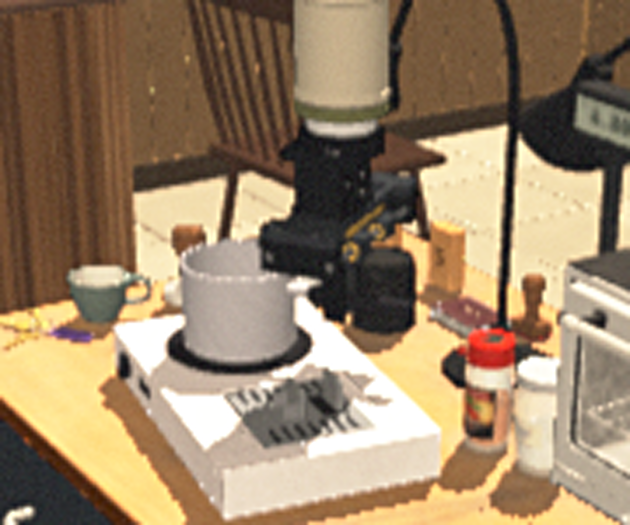

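View pics/top3z.png

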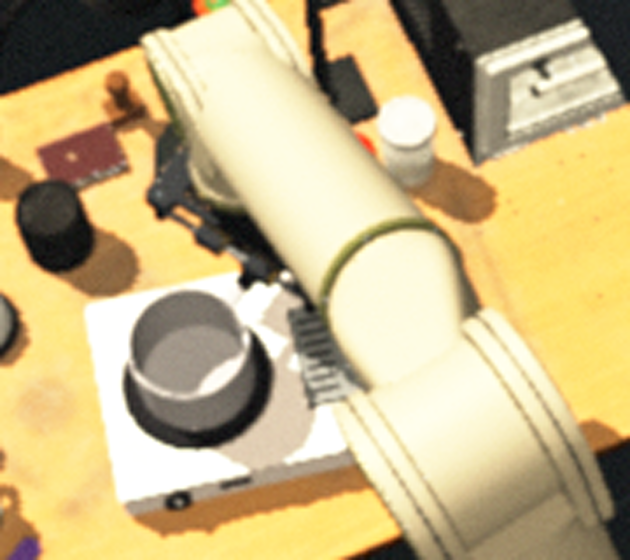

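Run:
```python
from bench import *; from h import *
c=camera("top"); s=camera("scene")
for p in[(231,180),(258,170),(275,190)]:
  for z in (.35,.45,.55): print(p,z,ray(c,*p,z).round(3))
print("tool axis px",proj(c,[.575,.063,.45]),proj(s,[.575,.063,.45]),proj(s,[.575,.063,.35]))
# lamp pole points scene: base and vertical candidates
for z in(0,.1,.2,.3,.4): print(z,proj(c,[.758,.055,z]).round(0),proj(s,[.758,.055,z]).round(0))
```

```text
(231, 180) 0.35 [0.697 0.098 0.35 ]
(231, 180) 0.45 [0.632 0.107 0.45 ]
(231, 180) 0.55 [0.566 0.117 0.55 ]
(258, 170) 0.35 [0.697 0.012 0.35 ]
(258, 170) 0.45 [0.631 0.028 0.45 ]
(258, 170) 0.55 [0.565 0.044 0.55 ]
(275, 190) 0.35 [ 0.612 -0.007  0.35 ]
(275, 190) 0.45 [0.552 0.01  0.45 ]
(275, 190) 0.55 [0.492 0.027 0.55 ]
tool axis px [253.58461024 190.33931851] [297.03366991 110.24564984] [296.91101394 144.05995871]
0 [250. 216.] [341. 237.]
0.1 [247. 202.] [343. 210.]
0.2 [243. 186.] [344. 182.]
0.3 [239. 169.] [345. 153.]
0.4 [235. 150.] [347. 122.]
```

View pics/scene3.png

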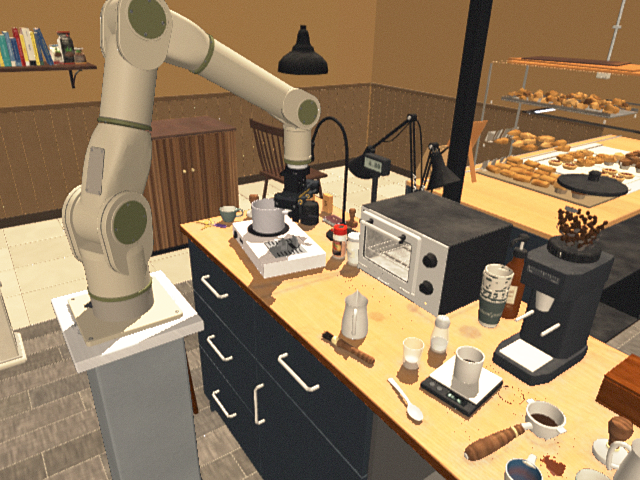

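View pics/top3.png

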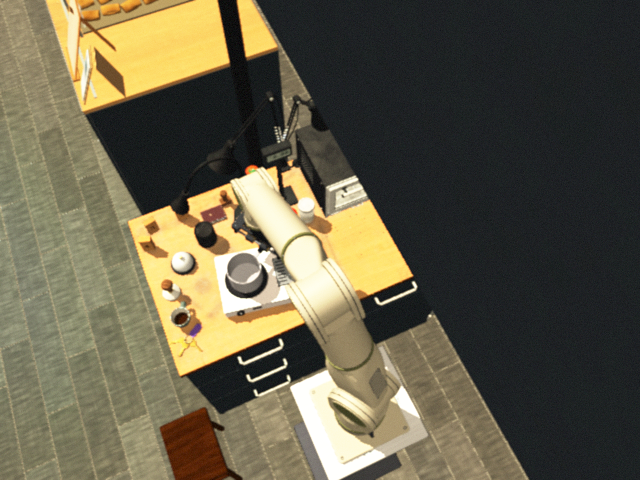

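Emit:
jog_arm --commands '[{"translation": [8.5,5.6,0],"twist": 0.096},{"translation": [7.9,6.4,0],"twist": 0.096},{"translation": [7.3,7.2,0],"twist": 0.096},{"translation": [6.6,7.8,0],"twist": 0.096},{"translation": [5.8,8.4,0],"twist": 0.096},{"translation": [4.9,9.0,0],"twist": 0.096},{"translation": [4.1,9.4,0],"twist": 0.096},{"translation": [3.1,9.7,0],"twist": 0.096},{"translation": [0,0,0],"twist": 0},{"translation": [0,0,0],"twist": 0}]'

```text
time: 6.1
ee_pos: [0.6218, 0.1268, 0.0997]
eef_rot: [-0.557, -0.436, 0.435, 0.557]
ft_force: [0.9, 1.8, 0.7]
width: 0.0177
```

Emit:
jog_arm --commands '[{"translation": [0,0,0],"twist": 0},{"translation": [0,0,0],"twist": 0},{"translation": [0,0,0],"twist": 0},{"translation": [0,0,0],"twist": 0}]' --grip 0.45

```text
time: 6.5
ee_pos: [0.622, 0.1264, 0.0995]
eef_rot: [-0.557, -0.436, 0.436, 0.557]
ft_force: [-0.2, 0.3, -0.1]
width: 0.0416
```

Run:
```python
from st import *; import cv2
s=st(); 
c=np.array([.52,.1541]);d=s["ee_pos"][:2]-c;print(np.hypot(*d),np.arctan2(d[1],d[0]))
for n in("scene","top"):
    c=camera(n); a=c["img"][:,:,::-1]; cv2.imwrite(f"pics/{n}4.png",a)
    a=a[130:280,200:380] if n=="scene" else a[170:330,190:370]
    cv2.imwrite(f"pics/{n}4z.png",cv2.resize(a,None,fx=3.5,fy=3.5,interpolation=cv2.INTER_CUBIC))
```

```text
t 6.5 pos [0.622  0.1264 0.0995] jawang 1.3293 y [-0. -0. -1.] F [-0.17  0.32 -0.11] w 0.0416
q [-0.467  0.448  0.252  1.59  -0.12   1.12   1.143]
0.10568831843136532 -0.2653695605989207
```

View pics/scene4z.png

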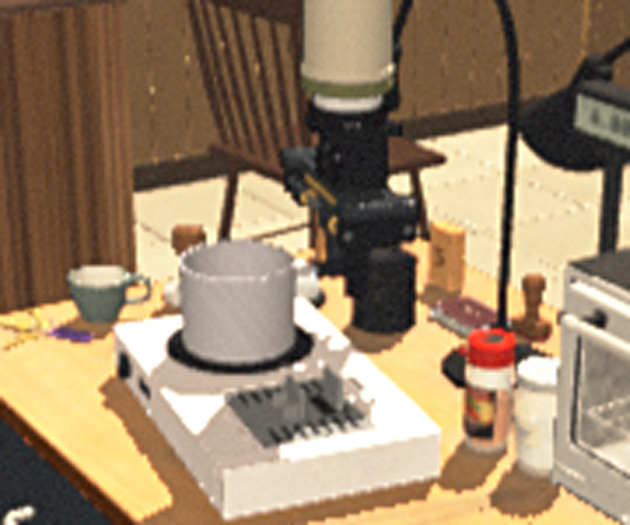

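View pics/top4z.png

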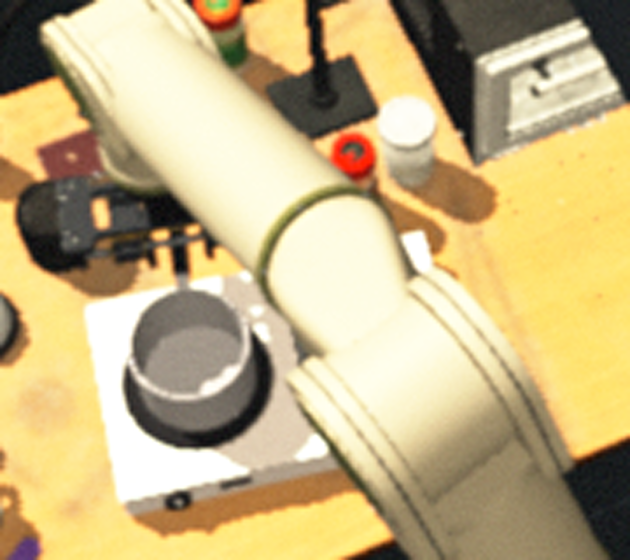

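Emit:
jog_arm --commands '[{"translation": [0,0,20],"twist": 0},{"translation": [0,0,30],"twist": 0},{"translation": [0,0,40],"twist": 0},{"translation": [-5,-10,30],"twist": -0.06},{"translation": [-8,-12,0],"twist": -0.1},{"translation": [-8,-12,0],"twist": -0.1},{"translation": [-8,-12,0],"twist": -0.1},{"translation": [-8,-12,0],"twist": -0.1},{"translation": [-8,-12,0],"twist": -0.1},{"translation": [-8,-12,0],"twist": -0.1},{"translation": [-8,-12,0],"twist": -0.1},{"translation": [-8,-12,0],"twist": -0.1},{"translation": [-8,-12,0],"twist": -0.1},{"translation": [-8,-12,0],"twist": -0.1},{"translation": [-8,-12,0],"twist": -0.1},{"translation": [-8,-12,0],"twist": -0.1},{"translation": [-8,-12,0],"twist": -0.1},{"translation": [-8,-12,0],"twist": -0.1},{"translation": [0,0,0],"twist": -0.05},{"translation": [0,0,0],"twist": 0}]' --grip 0.2

```text
time: 8.6
ee_pos: [0.505, -0.0517, 0.2198]
eef_rot: [-0.704, 0.064, -0.064, 0.704]
ft_force: [-0.8, 0.4, 0.2]
width: 0.0692
```

Run:
```python
from st import *; import cv2
s=st(); 
for n in("scene","top"):
    c=camera(n); a=c["img"][:,:,::-1]; cv2.imwrite(f"pics/{n}5.png",a)
    a=a[180:290,200:350] if n=="scene" else a[190:330,190:350]
    cv2.imwrite(f"pics/{n}5z.png",cv2.resize(a,None,fx=5,fy=5,interpolation=cv2.INTER_CUBIC)[:600])
```

```text
t 8.6 pos [ 0.505  -0.0517  0.2198] jawang -0.1816 y [ 0.  0. -1.] F [-0.78  0.44  0.2 ] w 0.0692
q [-0.472  0.063  0.51   1.795 -0.032  1.291 -0.136]
```

View pics/scene5z.png

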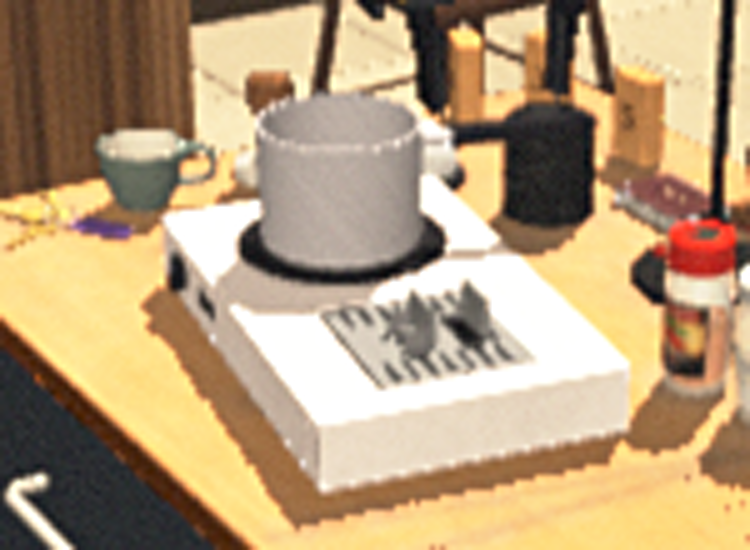

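View pics/top5z.png

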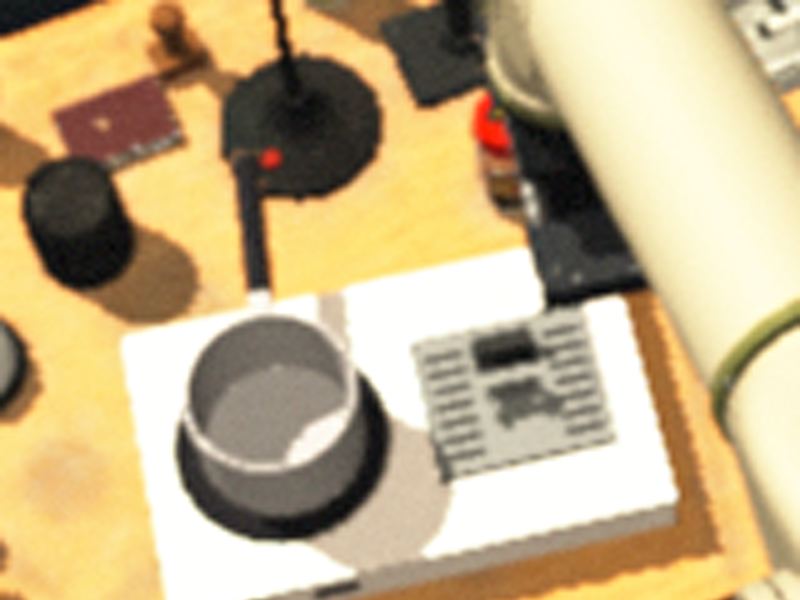

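```bash
cat > m.py <<'E'
from bench import *; from h import *
c=camera("top"); s=camera("scene")
th=-.1828;t=np.array([.5091,.0951]);R3=np.array([[np.cos(th),-np.sin(th)],[np.sin(th),np.cos(th)]])
def loc(p): return R3.T@(np.array(p)[:2]-t)
def G(l,z): return np.append(t+R3@np.array(l),z)
U=lambda p:((p[0]+.5)/5-.5+190,(p[1]+.5)/5-.5+190)
V=lambda p:((p[0]+.5)/5-.5+200,(p[1]+.5)/5-.5+180)
E
python3 - <<'E'
from m import *
for n,p,z in[("hend",(245,155),.119),("hin",(258,290),.119),("rimL",(185,408),.138),("rimR",(356,385),.138),("rimT",(270,315),.138),("rimB",(270,472),.138),
 ("BL",(415,345),.05),("BR",(585,308),.05),("FR",(612,437),.05),("FL",(443,480),.05)]:
    print(n,loc(ray(c,*U(p),z)).round(4))
print("scene")
for n,p,z in[("FL",(322,312),.05),("FR",(383,390),.05),("BR",(535,360),.05),("ribtip",(420,292),.078),("tabtip",(468,282),.078)]:
    print(n,loc(ray(s,*V(p),z)).round(4))
# predicted plate corners for seat (0,-.0935)
inv=lambda q,o:((np.array(q)-o+.5)*5-.5).round(0)
for x in(-.006,0,.03,.036):
  for dy in(-.018,.018):
    print(x,dy,"top",inv(proj(c,G((x,-.0935+dy),.078)),[190,190]),"scene",inv(proj(s,G((x,-.0935+dy),.078)),[200,180]))
E
```

```text
hend [0.176  0.0453]
hin [0.0764 0.0546]
rimL [-0.0029  0.113 ]
rimR [-0.0131  0.0062]
rimT [0.0476 0.0498]
rimB [-0.058   0.0692]
BL [ 0.0463 -0.0372]
BR [ 0.0458 -0.1531]
FR [-0.0493 -0.1488]
FL [-0.0524 -0.0353]
scene
FL [-0.0476 -0.0353]
FR [-0.0494 -0.1513]
BR [ 0.0503 -0.1489]
ribtip [-0.0007 -0.0867]
tabtip [ 0.0324 -0.084 ]
-0.006 -0.018 top [540. 373.] scene [427. 309.]
-0.006 0.018 top [486. 385.] scene [406. 286.]
0 -0.018 top [538. 365.] scene [436. 308.]
0 0.018 top [484. 377.] scene [415. 285.]
0.03 -0.018 top [528. 324.] scene [481. 300.]
0.03 0.018 top [474. 336.] scene [459. 277.]
0.036 -0.018 top [526. 316.] scene [490. 298.]
0.036 0.018 top [472. 328.] scene [468. 276.]
```

Emit:
jog_arm --commands '[{"translation": [-3,27,0],"twist": -0.001},{"translation": [0,26,0],"twist": 0},{"translation": [0,0,-20],"twist": 0},{"translation": [0,0,-25],"twist": 0},{"translation": [0,0,-25],"twist": 0},{"translation": [0,0,-20],"twist": 0},{"translation": [0,0,-10],"twist": 0},{"translation": [0,0,0],"twist": 0},{"translation": [0,0,0],"twist": 0}]'

```text
time: 9.7
ee_pos: [0.5026, 0.0017, 0.1203]
eef_rot: [-0.704, 0.063, -0.064, 0.704]
ft_force: [0.7, -0.6, 1.0]
width: 0.0698
```

Run:
```python
from st import *; import cv2
s=st()
from m import *
print(loc(s["ee_pos"]))
for n in("scene","top"):
    c=camera(n); a=c["img"][:,:,::-1]; cv2.imwrite(f"pics/{n}6.png",a)
    a=a[150:290,220:350] if n=="scene" else a[190:330,190:350]
    cv2.imwrite(f"pics/{n}6z.png",cv2.resize(a,None,fx=5,fy=5,interpolation=cv2.INTER_CUBIC)[:600])
```

```text
t 9.7 pos [0.5026 0.0017 0.1203] jawang -0.1807 y [ 0.001  0.    -1.   ] F [ 0.68 -0.59  1.  ] w 0.0698
q [-0.516  0.15   0.459  1.929 -0.075  1.079 -0.207]Traceback (most recent call last):
  File "<stdin>", line 4, in <module>
KeyError: 'ee_pos'
```

Emit:
jog_arm --commands '[{"translation": [0,0,-20],"twist": -0.002},{"translation": [0,0,-15],"twist": 0},{"translation": [0,0,0],"twist": 0}]'

```text
time: 10.1
ee_pos: [0.5014, 0.0016, 0.0838]
eef_rot: [0.704, -0.065, 0.064, -0.704]
ft_force: [-0.2, -0.1, 0.6]
width: 0.0698
```

```bash
cat > look.py <<'E'
import sys
from st import *; import cv2
S=st()
import m
print("loc",m.loc(S["ee_pos"]).round(4))
k=sys.argv[1]
for n,c in(("scene",m.s),("top",m.c)):
    a=c["img"][:,:,::-1]; cv2.imwrite(f"pics/{n}{k}.png",a)
    a=a[170:290,220:350] if n=="scene" else a[200:320,210:370]
    cv2.imwrite(f"pics/{n}{k}z.png",cv2.resize(a,None,fx=5,fy=5,interpolation=cv2.INTER_CUBIC))
E
python3 look.py 6
```

```text
t 10.1 pos [0.5014 0.0016 0.0838] jawang -0.1828 y [-0.002 -0.    -1.   ] F [-0.24 -0.07  0.6 ] w 0.0698
q [-0.507  0.199  0.455  1.964 -0.103  1.003 -0.187]
loc [ 0.0094 -0.0933]
```

View pics/scene6z.png

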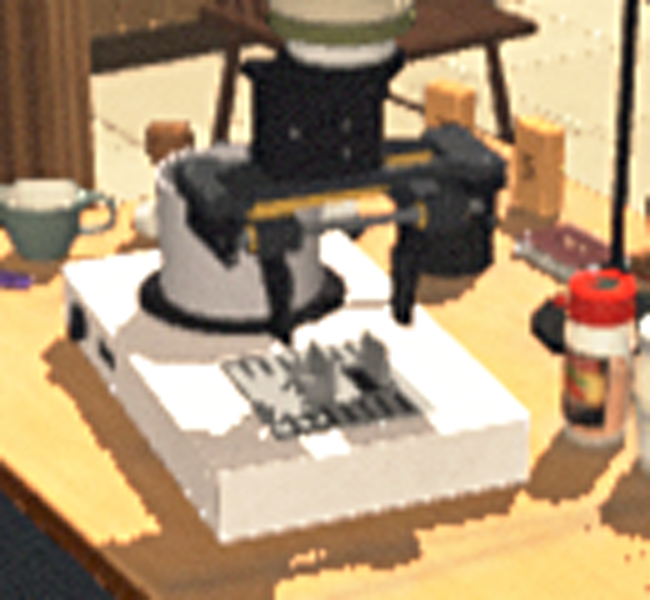

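View pics/top6z.png

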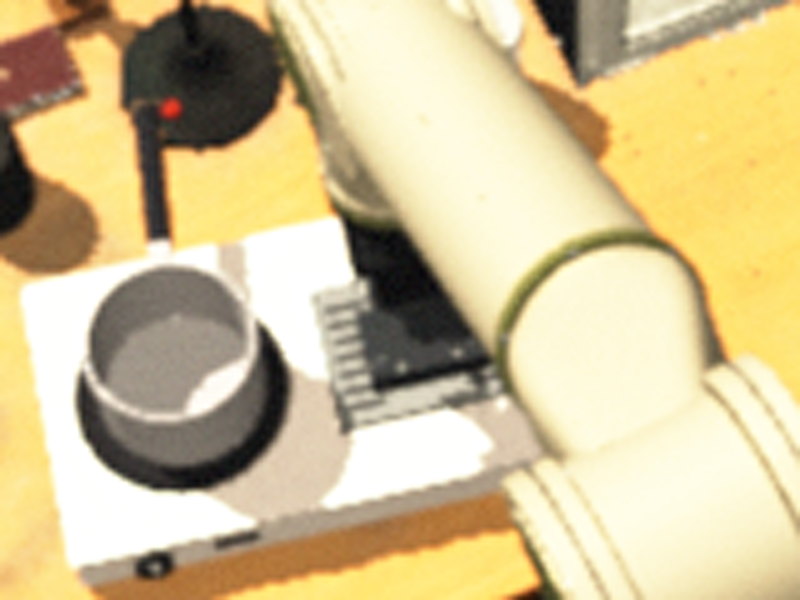

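Emit:
jog_arm --commands '[{"translation": [0.5,0,-12],"twist": 0},{"translation": [0,0,-12],"twist": 0},{"translation": [0,0,0],"twist": 0},{"translation": [0,0,0],"twist": 0}]'

```text
time: 10.6
ee_pos: [0.5024, 0.0015, 0.0602]
eef_rot: [0.704, -0.065, 0.064, -0.704]
ft_force: [0.4, 0.6, -0.3]
width: 0.0695
```

```bash
python3 look.py 7
```

```text
t 10.6 pos [0.5024 0.0015 0.0602] jawang -0.1831 y [-0.001 -0.    -1.   ] F [ 0.37  0.64 -0.3 ] w 0.0695
q [-0.498  0.236  0.45   1.981 -0.125  0.952 -0.169]
loc [ 0.0104 -0.0933]
```

View pics/scene7z.png

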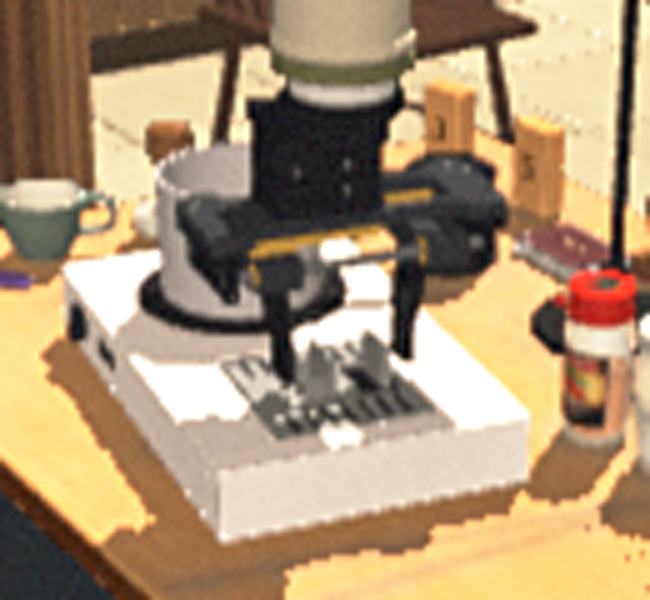

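Emit:
jog_arm --commands '[{"translation": [0,0,0],"twist": 0},{"translation": [0,0,0],"twist": 0},{"translation": [0,0,0],"twist": 0},{"translation": [0,0,0],"twist": 0},{"translation": [0,0,0],"twist": 0},{"translation": [0,0,0],"twist": 0},{"translation": [0,0,0],"twist": 0}]' --grip 1.0 --grip_force 15

```text
time: 11.4
ee_pos: [0.5023, 0.0018, 0.0608]
eef_rot: [-0.704, 0.065, -0.064, 0.704]
ft_force: [-3.6, -0.1, 5.4]
width: 0.0323
```

```bash
python3 look.py 8
```

```text
t 11.4 pos [0.5023 0.0018 0.0608] jawang -0.183 y [-0.001  0.    -1.   ] F [-3.57 -0.11  5.38] w 0.0323
q [-0.498  0.235  0.45   1.981 -0.125  0.953 -0.169]
loc [ 0.0103 -0.093 ]
```

View pics/scene8z.png

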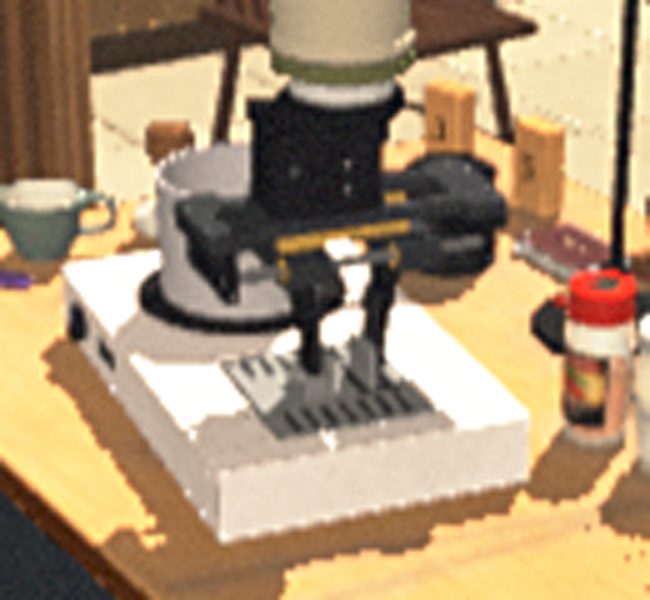

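Emit:
jog_arm --commands '[{"translation": [-1.5,0.3,3.4],"twist": 0},{"translation": [-1.5,0.3,3.3],"twist": 0},{"translation": [0,0,0],"twist": 0}]'

```text
time: 11.8
ee_pos: [0.4997, 0.0022, 0.0675]
eef_rot: [0.704, -0.064, 0.065, -0.704]
ft_force: [2.8, -0.4, -4.9]
width: 0.0332
```

```bash
python3 look.py 9
```

```text
t 11.8 pos [0.4997 0.0022 0.0675] jawang -0.183 y [ 0.001 -0.    -1.   ] F [ 2.75 -0.43 -4.87] w 0.0332
q [-0.504  0.217  0.452  1.984 -0.115  0.964 -0.179]
loc [ 0.0076 -0.0931]
```

View pics/scene9z.png

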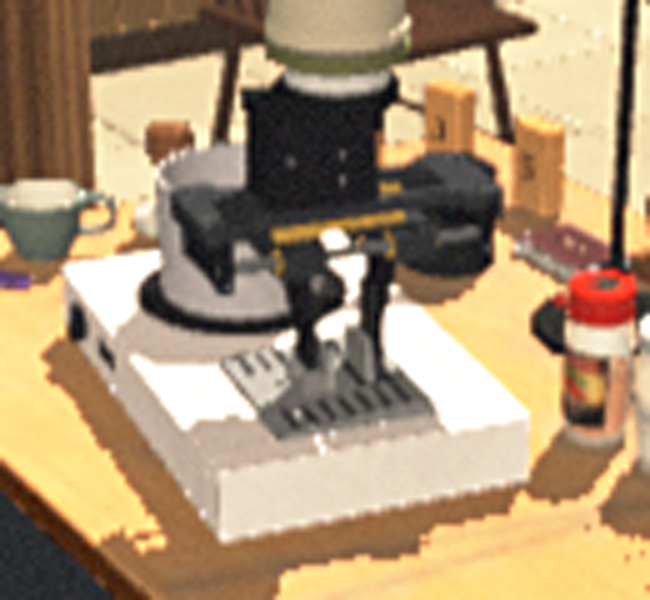

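Emit:
jog_arm --commands '[{"translation": [-1.8,0.3,3.2],"twist": 0},{"translation": [-1.8,0.3,3.2],"twist": 0},{"translation": [0,0,0],"twist": 0}]'

```text
time: 12.2
ee_pos: [0.4961, 0.0028, 0.0741]
eef_rot: [-0.704, 0.064, -0.065, 0.704]
ft_force: [2.8, 0.1, -5.7]
width: 0.034
```

```bash
python3 look.py 10
```

```text
t 12.2 pos [0.4961 0.0028 0.0741] jawang -0.1831 y [ 0.001  0.    -1.   ] F [ 2.84  0.12 -5.68] w 0.034
q [-0.509  0.199  0.453  1.987 -0.105  0.977 -0.189]
loc [ 0.004  -0.0931]
```

View pics/scene10z.png

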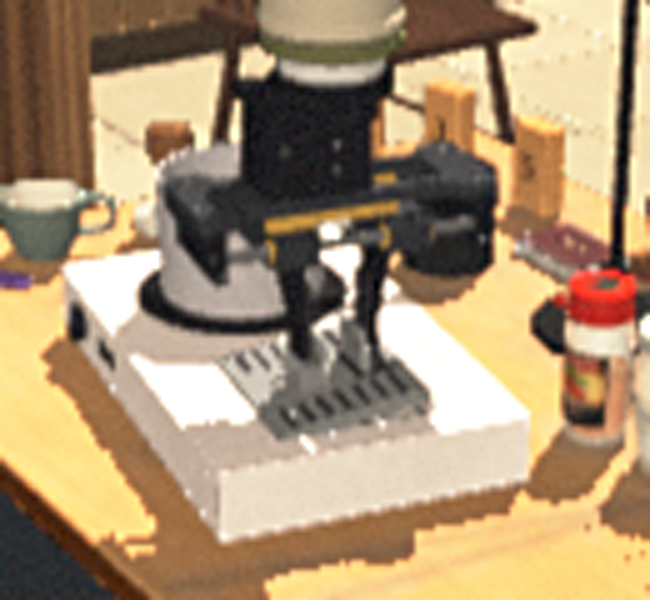

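View pics/top10z.png

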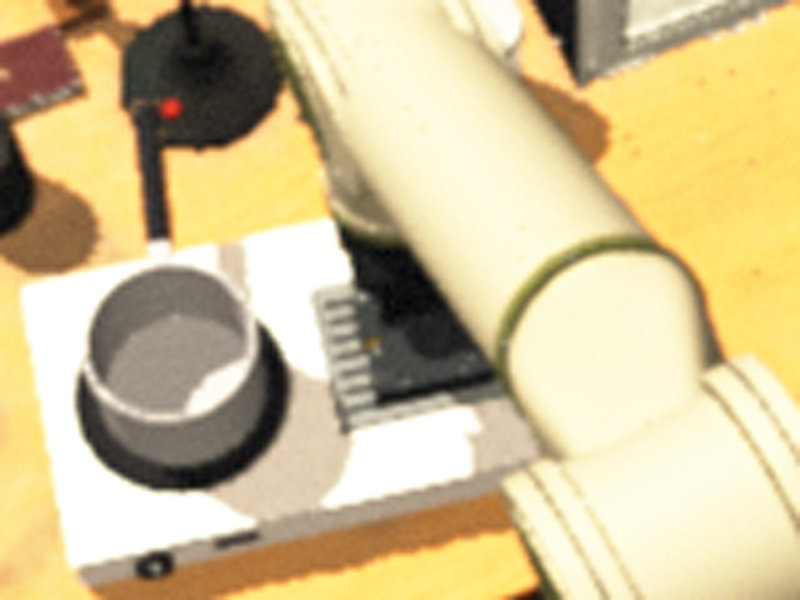

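Emit:
jog_arm --commands '[{"translation": [-2.1,0.4,3.0],"twist": 0},{"translation": [-2.1,0.4,3.0],"twist": 0},{"translation": [-2.4,0.4,2.8],"twist": 0},{"translation": [-2.4,0.4,2.8],"twist": 0},{"translation": [0,0,0],"twist": 0}]'

```text
time: 12.8
ee_pos: [0.4889, 0.0043, 0.0867]
eef_rot: [-0.704, 0.063, -0.066, 0.704]
ft_force: [7.6, -0.8, -0.5]
width: 0.035
```

```bash
python3 look.py 11
```

```text
t 12.8 pos [0.4889 0.0043 0.0867] jawang -0.1832 y [ 0.004  0.    -1.   ] F [ 7.63 -0.79 -0.53] w 0.035
q [-0.521  0.16   0.454  1.997 -0.083  0.997 -0.21 ]
loc [-0.0034 -0.0929]
```

View pics/scene11z.png

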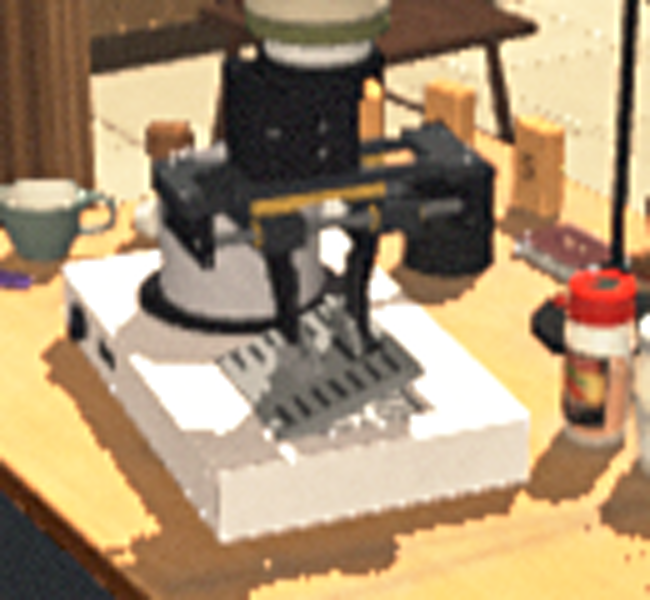

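View pics/top11z.png

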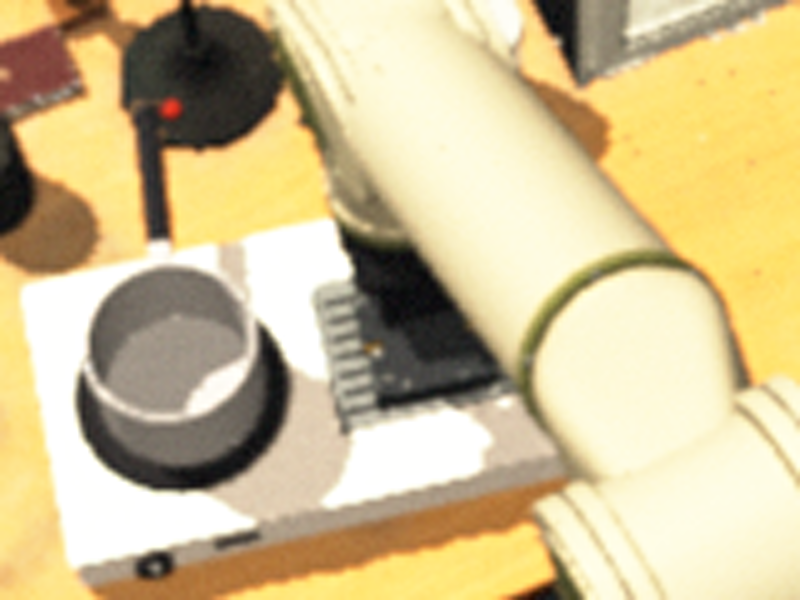

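Run:
```python
from m import *
for th_ in(0,.15,.2,.25,.3,.35,.4):
    C,S=np.cos(th_),np.sin(th_); o=[]
    for (x,z) in((50,10),(50,0)):
        dx,dz=x+58,z-2; X=-58+dx*C-dz*S; Z=2+dx*S+dz*C
        o.append(((proj(s,G((X/1000,-.0935-.058),.04+Z/1000))-[220,170]+.5)*5-.5).round(0))
    print(th_,o)
```

```text
0 [array([436., 412.]), array([436., 426.])]
0.15 [array([433., 389.]), array([435., 403.])]
0.2 [array([431., 382.]), array([434., 395.])]
0.25 [array([429., 374.]), array([432., 388.])]
0.3 [array([426., 367.]), array([430., 381.])]
0.35 [array([423., 360.]), array([428., 373.])]
0.4 [array([419., 354.]), array([425., 366.])]
```

Emit:
jog_arm --commands '[{"translation": [3,-0.5,1],"twist": 0},{"translation": [3,-0.5,1.5],"twist": 0},{"translation": [3,-0.5,1.5],"twist": 0},{"translation": [3,-0.5,2],"twist": 0},{"translation": [2,-0.4,3],"twist": 0},{"translation": [0,0,0],"twist": 0}]'

```text
time: 13.6
ee_pos: [0.5024, 0.002, 0.0954]
eef_rot: [-0.704, 0.064, -0.066, 0.704]
ft_force: [0.1, 0.5, -0.7]
width: 0.0351
```

```bash
python3 look.py 12
```

```text
t 13.6 pos [0.5024 0.002  0.0954] jawang -0.1832 y [ 0.002  0.    -1.   ] F [ 0.05  0.5  -0.7 ] w 0.0351
q [-0.512  0.181  0.458  1.955 -0.093  1.023 -0.195]
loc [ 0.0103 -0.0928]
```

View pics/scene12z.png

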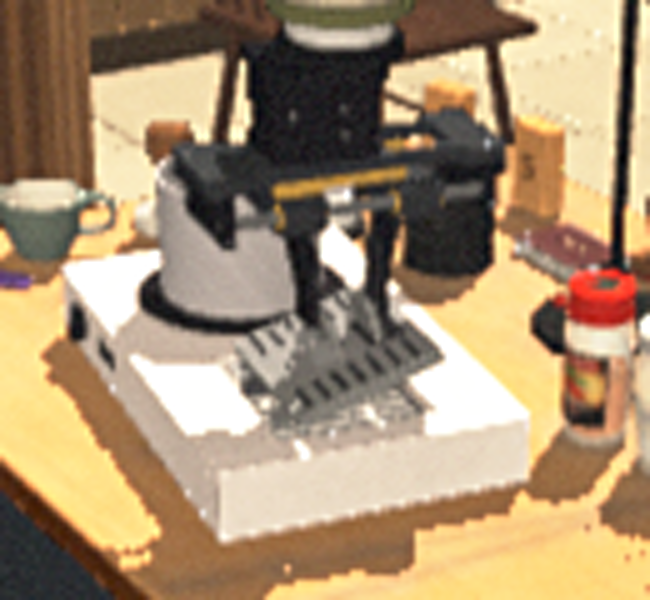

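Run:
```python
from m import *
W=lambda p:((p[0]+.5)/3-.5+130,(p[1]+.5)/3-.5+150)
for n,q in(("oven corner top",ray(c,*W((592,195)),0)),("oven corner sc",ray(s,360,272,0)),("oven front right sc",ray(s,430,305,0)),("oven top FL sc",ray(s,360,225,.2)),("pitcher",ray(s,355,335,0)),("brush end",ray(s,325,335,0)),("edge",ray(s,280,318,0))): print(n,q.round(3),loc(q).round(3))
```

```text
oven corner top [ 0.65  -0.196  0.   ] [ 0.192 -0.261]
oven corner sc [ 0.647 -0.181  0.   ] [ 0.186 -0.247]
oven front right sc [ 0.689 -0.429  0.   ] [ 0.272 -0.483]
oven top FL sc [ 0.571 -0.253  0.2  ] [ 0.124 -0.331]
pitcher [ 0.432 -0.42   0.   ] [ 0.018 -0.521]
brush end [ 0.371 -0.38   0.   ] [-0.05  -0.492]
edge [ 0.317 -0.257  0.   ] [-0.125 -0.381]
```

Emit:
jog_arm --commands '[{"translation": [1,0,6],"twist": 0},{"translation": [1,0,10],"twist": 0},{"translation": [0,0,12],"twist": 0},{"translation": [0,0,12],"twist": 0},{"translation": [0,0,10],"twist": 0},{"translation": [-3,-9,0],"twist": 0},{"translation": [-5,-17,0],"twist": 0},{"translation": [-6,-17,0],"twist": 0},{"translation": [-6,-17,0],"twist": 0},{"translation": [-6,-17,0],"twist": 0},{"translation": [-6,-17,0],"twist": 0},{"translation": [-6,-17,0],"twist": 0},{"translation": [-6,-17,0],"twist": 0},{"translation": [-6,-17,0],"twist": 0},{"translation": [-6,-17,0],"twist": 0},{"translation": [-3,-14,0],"twist": 0},{"translation": [0,0,0],"twist": 0},{"translation": [0,0,0],"twist": 0}]'

```text
time: 15.6
ee_pos: [0.4437, -0.1739, 0.1441]
eef_rot: [-0.704, 0.065, -0.065, 0.704]
ft_force: [-0.4, -0.5, -0.9]
width: 0.0351
```

```bash
sed -i 's/170:290,220:350/190:310,220:350/' look.py; python3 look.py 13
```

```text
t 15.6 pos [ 0.4437 -0.1739  0.1441] jawang -0.1838 y [-0.  0. -1.] F [-0.38 -0.51 -0.95] w 0.0351
q [-0.32   0.056  0.623  1.97  -0.037  1.126  0.135]
loc [-0.0154 -0.2764]
```

View pics/scene13z.png

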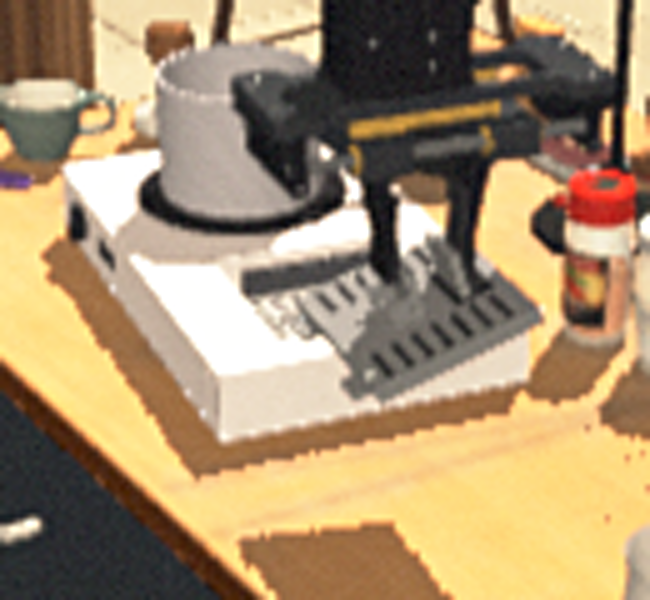

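View pics/top13.png

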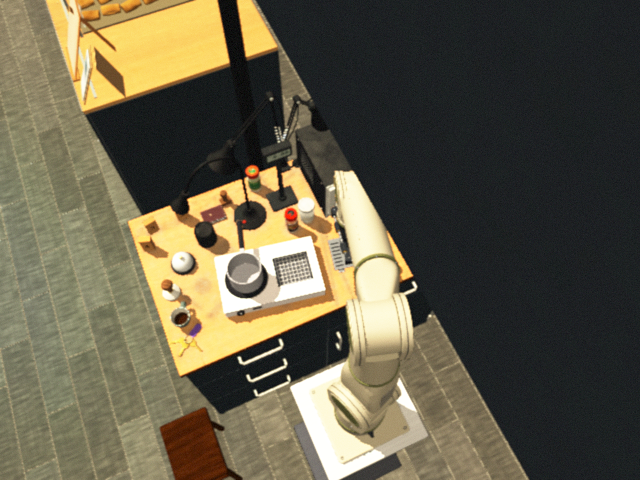

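Emit:
jog_arm --commands '[{"translation": [0,0,-12],"twist": 0},{"translation": [0,0,-18],"twist": 0},{"translation": [0,0,-20],"twist": 0},{"translation": [0,0,-18],"twist": 0},{"translation": [0,0,-14],"twist": 0},{"translation": [0,0,-8],"twist": 0},{"translation": [0,0,-4],"twist": 0},{"translation": [0,0,0],"twist": 0}]'

```text
time: 16.5
ee_pos: [0.4439, -0.1738, 0.0499]
eef_rot: [0.704, -0.065, 0.064, -0.704]
ft_force: [-0.1, 0.5, -1.1]
width: 0.0353
```

```bash
sed -i 's/190:310,220:350/210:330,220:350/' look.py; python3 look.py 14
```

```text
t 16.5 pos [ 0.4439 -0.1738  0.0499] jawang -0.1827 y [-0.001 -0.    -1.   ] F [-0.06  0.48 -1.1 ] w 0.0353
q [-0.283  0.209  0.614  2.059 -0.151  0.917  0.231]
loc [-0.0153 -0.2763]
```

View pics/scene14z.png

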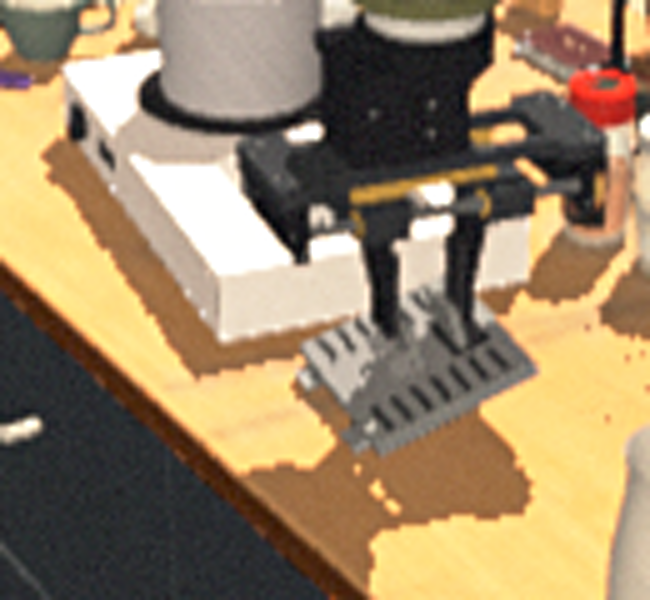

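Emit:
jog_arm --commands '[{"translation": [0,0,-5],"twist": 0},{"translation": [0,0,-4],"twist": 0},{"translation": [1,0,-3],"twist": 0},{"translation": [1.2,-0.2,-3],"twist": 0},{"translation": [0,0,0],"twist": 0}]'

```text
time: 17.1
ee_pos: [0.4466, -0.1742, 0.0352]
eef_rot: [0.704, -0.064, 0.065, -0.704]
ft_force: [4.1, -1.1, 4.3]
width: 0.034
```

```bash
python3 look.py 15
```

```text
t 17.1 pos [ 0.4466 -0.1742  0.0352] jawang -0.1829 y [ 0. -0. -1.] F [ 4.05 -1.14  4.33] w 0.034
q [-0.272  0.242  0.606  2.063 -0.177  0.886  0.251]
loc [-0.0125 -0.2762]
```

View pics/scene15z.png

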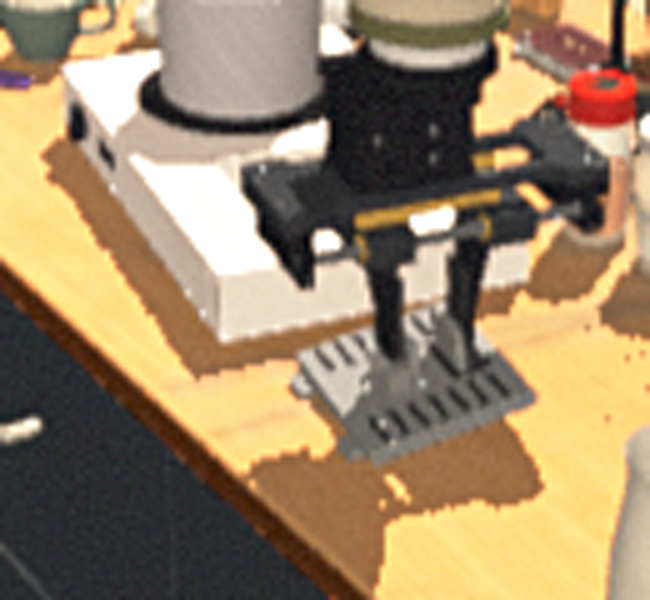

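Front edge is on the worktop and the cover is levelling in the grip; continue the same way.

Emit:
jog_arm --commands '[{"translation": [1.5,-0.3,-3],"twist": 0},{"translation": [1.3,-0.2,-3],"twist": 0},{"translation": [1.2,-0.2,-3],"twist": 0},{"translation": [0.8,-0.2,-3],"twist": 0},{"translation": [0,0,0],"twist": 0}]'

```text
time: 17.7
ee_pos: [0.4505, -0.1749, 0.0226]
eef_rot: [-0.704, 0.065, -0.064, 0.704]
ft_force: [-0.0, 0.1, -0.2]
width: 0.0327
```

```bash
python3 look.py 16
```

```text
t 17.7 pos [ 0.4505 -0.1749  0.0226] jawang -0.1831 y [-0.001  0.    -1.   ] F [-0.02  0.06 -0.25] w 0.0327
q [-0.259  0.277  0.597  2.059 -0.203  0.864  0.27 ]
loc [-0.0086 -0.2762]
```

View pics/scene16z.png

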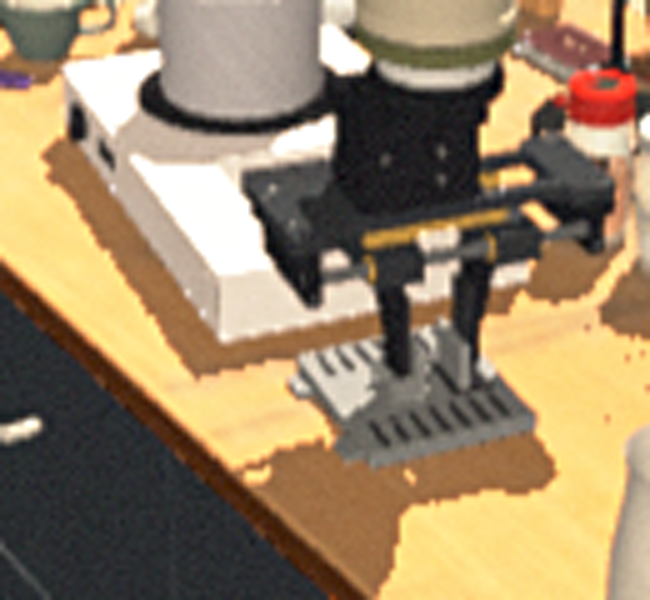

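Emit:
jog_arm --commands '[{"translation": [0.3,0,-2],"twist": 0},{"translation": [0,0,-1.5],"twist": 0},{"translation": [0,0,0],"twist": 0}]'

```text
time: 18.1
ee_pos: [0.4507, -0.175, 0.0202]
eef_rot: [-0.704, 0.065, -0.064, 0.704]
ft_force: [-7.0, 2.4, 15.0]
width: 0.0329
```

```bash
python3 look.py 17
python3 - <<'E'
from m import *
# expected corners if flat on worktop with TCP at local (-.0086,-.2762), cover centre 10.5mm in front
V2=lambda q:((np.array(q)-[220,210]+.5)*5-.5).round(0)
for dx in(-.05,.05):
  for dy in(-.058,.058):
    print(dx,dy,V2(proj(s,G((-.0191+dx,-.2762+dy),.01))))
E
```

```text
t 18.1 pos [ 0.4507 -0.175   0.0202] jawang -0.1834 y [-0.001  0.001 -1.   ] F [-6.97  2.37 14.97] w 0.0329
q [-0.257  0.282  0.596  2.06  -0.208  0.859  0.274]
loc [-0.0083 -0.2763]
-0.05 -0.058 [368. 457.]
-0.05 0.058 [292. 357.]
0.05 -0.058 [536. 419.]
0.05 0.058 [451. 324.]
```

View pics/scene17z.png

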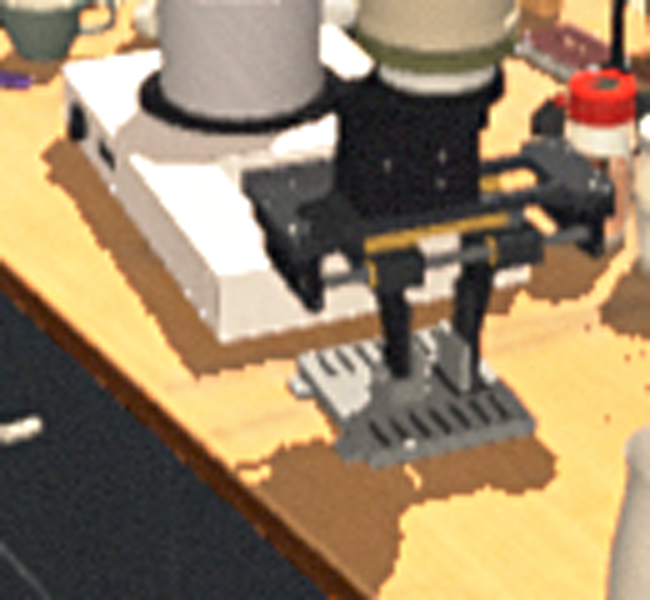

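Contact with 15 N: the cover is down flat. I back off the pressure slightly and open.

Emit:
jog_arm --commands '[{"translation": [0,0,2],"twist": 0},{"translation": [0,0,0],"twist": 0}]'

```text
time: 18.5
ee_pos: [0.451, -0.175, 0.0217]
eef_rot: [-0.704, 0.065, -0.064, 0.704]
ft_force: [0.5, 0.2, -1.9]
width: 0.0324
```

Emit:
jog_arm --commands '[{"translation": [0,0,0],"twist": 0},{"translation": [0,0,0],"twist": 0},{"translation": [0,0,0],"twist": 0},{"translation": [0,0,0],"twist": 0},{"translation": [0,0,0],"twist": 0},{"translation": [0,0,0],"twist": 0}]' --grip 0.2

```text
time: 19.1
ee_pos: [0.4514, -0.1751, 0.0218]
eef_rot: [0.704, -0.065, 0.065, -0.704]
ft_force: [-0.5, 0.2, 0.3]
width: 0.0677
```

```bash
python3 look.py 18
```

```text
t 19.1 pos [ 0.4514 -0.1751  0.0218] jawang -0.1829 y [ 0. -0. -1.] F [-0.47  0.18  0.29] w 0.0677
q [-0.258  0.279  0.596  2.059 -0.205  0.861  0.272]
loc [-0.0076 -0.2762]
```

View pics/scene18z.png

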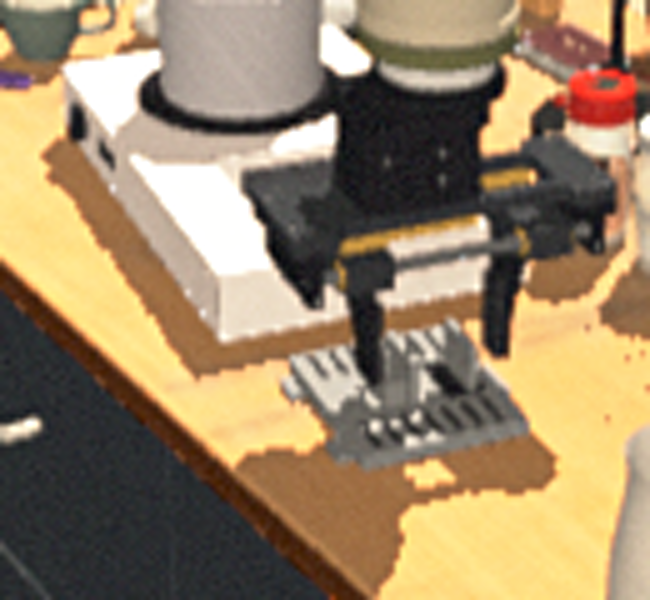

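Emit:
jog_arm --commands '[{"translation": [0,0,10],"twist": 0},{"translation": [0,0,20],"twist": 0},{"translation": [0,0,30],"twist": 0},{"translation": [0,0,30],"twist": 0},{"translation": [0,0,35],"twist": 0},{"translation": [0,0,35],"twist": 0},{"translation": [0,0,30],"twist": 0},{"translation": [0,0,0],"twist": 0},{"translation": [0,0,0],"twist": 0},{"translation": [0,0,0],"twist": 0}]'

```text
time: 20.2
ee_pos: [0.4508, -0.175, 0.2111]
eef_rot: [-0.704, 0.065, -0.064, 0.704]
ft_force: [0.2, -0.7, -1.0]
width: 0.0694
```

```bash
sed -i 's/210:330,220:350/190:310,220:350/' look.py; python3 look.py 19
```

```text
t 20.2 pos [ 0.4508 -0.175   0.2111] jawang -0.1831 y [-0.001  0.    -1.   ] F [ 0.19 -0.73 -0.96] w 0.0694
q [-3.440e-01  3.000e-03  6.290e-01  1.867e+00 -1.000e-03  1.274e+00
  1.030e-01]
loc [-0.0083 -0.2762]
```

View pics/scene19z.png

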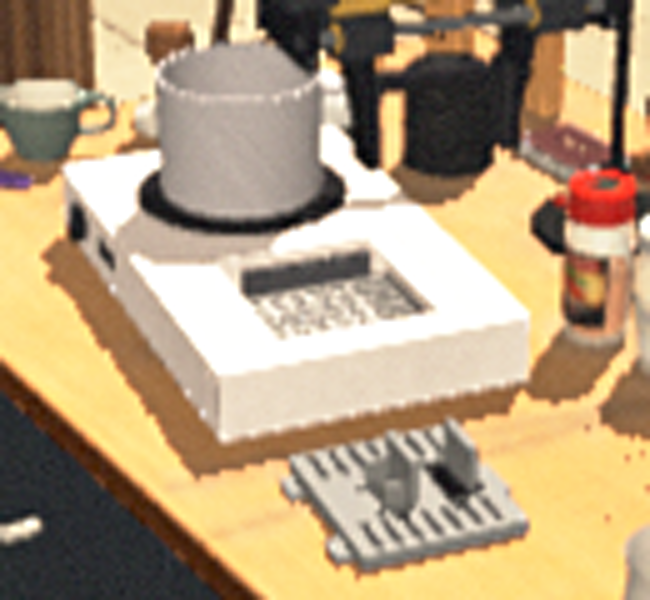

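View pics/top19z.png

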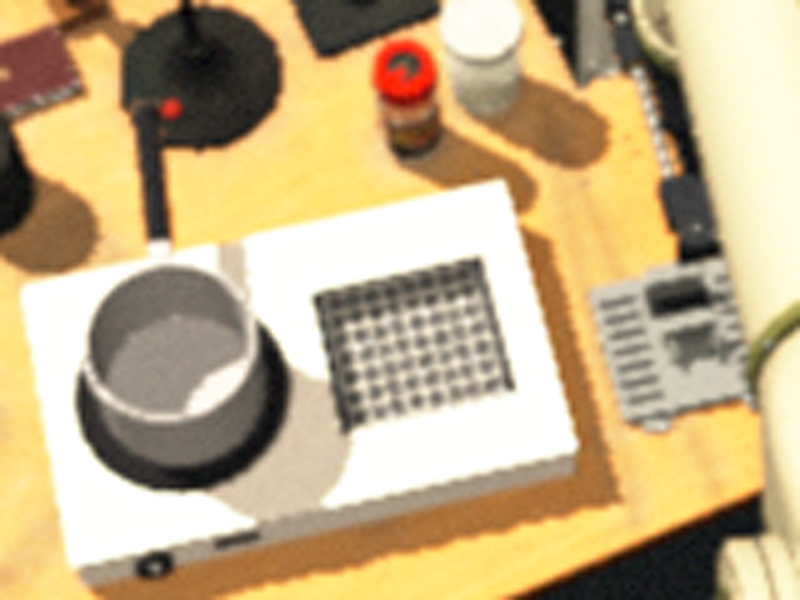

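```bash
python3 - <<'E'
from m import *
V=lambda p:((p[0]+.5)/5-.5+220,(p[1]+.5)/5-.5+190)
U=lambda p:((p[0]+.5)/5-.5+210,(p[1]+.5)/5-.5+200)
for n,p in(("FL",(292,462)),("FR",(357,557)),("BR",(527,519)),("BL",(455,420))): print(n,loc(ray(s,*V(p),.01)).round(4))
for n,p in(("topBL",(590,290)),("topFL",(622,420))): print(n,loc(ray(c,*U(p),.01)).round(4))
print("hend",loc(ray(c,*U((148,103)),.119)).round(4))
for n,p in(("ribtip",(390,450)),("tabtip",(456,428))): print(n,loc(ray(s,*V(p),.038)).round(4))
E
sleep 0
python3 - <<'E'
import cv2,numpy as np
a=cv2.imread('pics/scene0.png').astype(int);b=cv2.imread('pics/scene19.png').astype(int)
d=(abs(a-b).max(2)>60).astype(np.uint8); n,l,st,_=cv2.connectedComponentsWithStats(d); print([x.tolist() for x in st[1:] if x[4]>25])
E
```

```text
FL [-0.0713 -0.2236]
FR [-0.0747 -0.3319]
BR [ 0.0264 -0.3321]
BL [ 0.0352 -0.2144]
topBL [ 0.024  -0.2205]
topFL [-0.0733 -0.2177]
hend [0.177  0.0431]
ribtip [-0.033  -0.2774]
tabtip [ 0.0111 -0.2687]
[[38, 0, 88, 126, 1606], [65, 0, 34, 60, 867], [109, 0, 7, 45, 57], [116, 0, 220, 182, 8970], [111, 45, 10, 11, 60], [55, 51, 6, 6, 26], [118, 71, 11, 46, 190], [79, 123, 52, 16, 355], [67, 131, 13, 59, 351], [129, 158, 6, 26, 72], [318, 172, 26, 49, 648], [268, 179, 51, 45, 846], [129, 185, 12, 56, 350], [106, 186, 28, 60, 915], [63, 193, 16, 63, 281], [137, 195, 16, 66, 423], [274, 210, 12, 19, 91], [287, 228, 16, 5, 32], [291, 236, 7, 18, 66], [264, 241, 24, 18, 154], [84, 249, 7, 22, 28], [276, 274, 50, 32, 795], [286, 314, 27, 26, 337], [110, 341, 12, 11, 32]]
```

```bash
python3 -c "
from bench import *
print(close_job()); print(read_state()['time'])"
```

```text
the job is handed in; nothing more can be done
None
the job is handed in; nothing more can be done
```

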